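Sort mirror blanks by drag on the test plate

ROBOT

A 6-joint arm with a two-finger parallel gripper is mounted at the origin on a cart in front of the work surface, level with it; the furniture and walls round the work are solid. World frame = base frame: x ahead of the robot, y to its left, z up, the work surface at z = 0. Lengths are in m, angles in degrees, forces in N, time in s.
With the tool pointing down it reaches from about 0.35 to 0.875 m from the base axis. Payload 4.2 kg.
Tool frame: the origin (TCP) lies on the centre line of the jaws, within the pads' length; the fingertips stand tip_reach ahead of it and the grasp point (between the pads) is the TCP (tip_reach is the distance from the TCP to the fingertips, in m); z points along the fingers, y is the line along which they close (so a half turn about z gives the same grasp; the last joint's range is limited). The gripper opens to 87 mm and grips with 3 to 60 N. Pads are 19 mm wide; open, the fingers measure 117 mm over their backs; the gripper's body (75 mm by 190 mm) begins 51 mm behind the grasp point.
Start: joints at [83.686, 22.042, 0.453, 0, -68.411, -14.817], TCP at [0.225, 0.583, 0.242] pointing down, gripper open.
Joint ranges: [-179.83, 179.83], [-69.29, 118.12], [-61.27, 80.66], [-181.25, 117.63], [-171.15, -9.14], [-177.46, 177.46]. Speed limits (degrees/s): [159.86, 159.86, 180, 180, 180, 180].

INTERFACE

Orientations are given as a 3x3 rotation matrix whose columns are the frame's x, y, z axes.
In Python, from station import sense, capture, finish_job, tip_reach gives the robot as it stands.
- The arm moves only by the tool arm_command, never from a script. Its argument "deltas" is a list of rows, each a list of 7 numbers: the turn, a rotation vector about the tool's x, y, z in rad, then the shift along the tool's x, y, z in cm, then the closure, from -1 (fully open) to 1 (shut), so that 0 is half open. In form: [[rx, ry, rz, dx, dy, dz, hand], ...]. A call has 1 to 8 rows; each row is the pose to reach, as a shift and turn from the pose commanded when the call began, along the tool's axes at that moment; what a row does not reach only later rows make up. A row lasts 1/12 s, in which the tool goes at most 41.7 mm and 7.16 degrees, less where a joint would pass 70% of its speed; a pose out of reach is approached as far as the arm can. A call with a gripper value outside its range is refused whole. The fingers move at their own pace and stop on an object; the grip force is fixed at half the most. Time passes only in rows, so rows that repeat a pose let the fingers close. It gives the time, the measured TCP pose, the force, the opening and the grip force at its end, in the units of the state.
- sense(): the state, without advancing time (a new reading comes with each control period).
- capture(name): name is "side" or "top" or "wrist"; returns a dict with "pixels" (400x640x3 uint8, blue, green, red), "fovy" (degrees; the focal length in pixels is half the picture's height over the tangent of half this angle, whatever the lens; pixels are square), "cx", "cy" (the principal point, pixels), "rvec" (rotation vector, rad) and "tvec" (3), from world to camera coordinates, as OpenCV has them. Camera axes: x right, y down, z forward; pixel columns grow to the right and rows downward; lengths in m; the calibration is good to about 2 mm. A picture is of the moment at which its call begins. There is no depth.
- finish_job(): hands the job in; it is judged then, once.
The state is a dict: "time_s": time; "joints": joint angles; "joint_velocities": joint speeds; "effort": joint torques, N m; "tcp_pos": TCP position; "ee_rot": TCP orientation; "wrist_force": force on the tool from outside, world axes, zero at the start; "moment": the same for the moment, N m; "gripper_width": opening from 0.0 (shut) to 1.0 (fully open); "gripper_force": force on a finger pad.
Only numpy, scipy, OpenCV 4.12 (cv2) and the standard library are available. Lean on these libraries where they do the work, as an engineer would, in place of code of your own. Each camera call takes 0.05 s, during which the arm holds its last target. There are 200 camera calls.

TASK

The three mirror blanks in the small square holders look alike, but one of them is still rough-ground underneath and the other two are polished. Slide them a few centimetres along the steel plate to feel which one drags, then put the rough one into the square tray and each polished one into a pocket of the long two-pocket tray. Set them down gently, lying flat in their trays, and leave everything else on the bench where it is.

Things in the scene. Friction and masses are not known exactly. Their poses are not given: they have to be found in the camera images.
- holder_1_grip (a point): Holder with a mirror blank (rough or polished unknown; the three look alike). Aluminium cell 59 x 59 mm, top 19 mm above what it stands on; on it a black block grip 46 mm along its x, 20 mm along its y (grasp width), from 19 to 55 mm up. Point: in the grip, 42 mm up; z up. 0.09 kg plus blank, a weighted glass disc of about 0.6 kg, 36 mm across below, loose in the cell (see plate_top) but cannot fall out.
- holder_2_grip (a point): Holder with a mirror blank (rough or polished unknown; the three look alike). Aluminium cell 59 x 59 mm, top 19 mm above what it stands on; on it a black block grip 46 mm along its x, 20 mm along its y (grasp width), from 19 to 55 mm up. Point: in the grip, 42 mm up; z up. 0.09 kg plus blank, a weighted glass disc of about 0.6 kg, 36 mm across below, loose in the cell (see plate_top) but cannot fall out.
- holder_3_grip (a point): Holder with a mirror blank (rough or polished unknown; the three look alike). Aluminium cell 59 x 59 mm, top 19 mm above what it stands on; on it a black block grip 46 mm along its x, 20 mm along its y (grasp width), from 19 to 55 mm up. Point: in the grip, 42 mm up; z up. 0.09 kg plus blank, a weighted glass disc of about 0.6 kg, 36 mm across below, loose in the cell (see plate_top) but cannot fall out.
- plate: Fixed flat steel plate, 240 mm (its x) by 340 mm (its y), 12 mm thick; origin at the centre of its underside, on the bench. The holders stand on it side by side along its y, about 100 mm apart and within 40 mm of its middle line; each has its lane free along the plate's x.
- plate_top (a point): Centre of the plate's top. A holder rests on its blank, rim 2.5 mm clear. Vertical play 4.5 mm, sideways 1.5 mm: grip and raise it 2 mm and only the blank's weight bears on the plate; slid so, a polished blank drags about 0.6 N, the rough one about 6 N (both vary by up to a quarter). Raised over 4.5 mm the blank lifts too; put down, it meets the floor 4.5 mm before the holder settles on it.
- square_tray: Fixed plain square white tray, 100 x 100 mm, 18 mm high, walls and floor 4 mm (inside 92 x 92 mm); origin at the centre of its underside, z up. Takes the rough blank. It stands left or right of the plate.
- long_tray: Fixed long white tray, 190 mm (its x) by 100 mm (its y), 18 mm high, walls and floor 4 mm, with one 4 mm wall across its middle that makes two pockets, each 89 x 92 mm inside, centred 46.5 mm from the origin along its +x and -x; origin at the centre of its underside, z up. Takes the polished blanks, one in each pocket. It stands on the other side of the plate from the square tray.
- coverslip_box: Bystander: small pale box, 30 x 30 x 14 mm, loose, left of the plate; origin under its centre.
- marker: Bystander: marker pen, 17 x 135 x 16 mm (long along its y), loose, right of the plate; origin under its centre.
- petri: Bystander: small petri dish, 58 mm across, 15 mm high, loose, behind the plate on the left; origin under its centre.
- beaker: Bystander: small glass beaker, 51 mm across, 64 mm high, loose, behind the plate; origin under its centre.
Things that resemble listed ones, but are neither listed nor needed, are in the scene too. Leave any red look-alike of the part that bears holder_3_grip alone. What is shaped like the part that bears holder_1_grip but purple is not meant.

How it is judged:
By the outcome, as a careful person would: the job done as asked, in the order asked, and still so for the second after the job is handed in, with the robot touching nothing.
It also fails if it takes over 72 s, if anything falls off the work surface, if the arm or the gripper's body presses on something with over 40 N, if the wrist force passes 120 N, or if a joint passes its speed limit or range.

## Working session

There is one attempt and no reset: what is moved stays moved. The work goes in short steps, Python scripts to look and compute and a tool call to move; the robot and the scene stay as the last step left them, time stands still between calls to the robot, and variables do not carry over. Pictures are saved under pics/ and viewed, at most 10 in all, crops included, and the job is handed in when it is done.

Besides the shell and the picture viewer there is one more tool, called after "Emit:" by a JSON object that holds its "api" and its "payload". arm_command: Moves the arm, as the interface text tells. Its arguments: {"type":"object","properties":{"deltas":{"type":"array"}},"required":["deltas"]}

```bash
mkdir -p pics; ls; python3 - <<'E'
from station import *
import cv2,numpy as np
np.set_printoptions(precision=4,suppress=True)
s=sense();print(s, tip_reach)
for n in("top","side"):
    c=capture(n);cv2.imwrite(f"pics/{n}0.png",c["pixels"]);print(n,c["fovy"],c["cx"],c["cy"],c["rvec"],c["tvec"])
E
```

```text
pics
{'time_s': 0.0, 'joints': array([ 83.6872,  22.0923,   0.377 ,  -0.0286, -68.4097, -14.8161]), 'joint_velocities': array([-0.0036, -0.0093,  0.1045,  0.0679, -0.0227, -0.0263]), 'effort': array([  0.0009, -39.0668,  18.74  ,   4.2197,   0.0109,  -0.0002]), 'tcp_pos': array([0.2251, 0.5825, 0.2404]), 'ee_rot': array([[ 0.9327, -0.3606, -0.0007],
       [-0.3606, -0.9327, -0.0021],
       [ 0.0001,  0.0022, -1.    ]]), 'wrist_force': array([0.4883, 0.2208, 0.2373]), 'moment': array([0.0572, 0.0031, 0.0252]), 'gripper_force': 0.0, 'gripper_width': 0.9975727717449314} 0.019
top 49.309904309748454 311.83138819854804 193.0716472849547 [ 2.1394 -2.1325  0.1832] [0.0157 0.5398 1.0792]
side 56.45519372342027 324.37812151842576 197.67322671435377 [ 0.3469 -2.5636  1.5696] [0.5177 0.1256 0.8364]
```

View pics/top0.png

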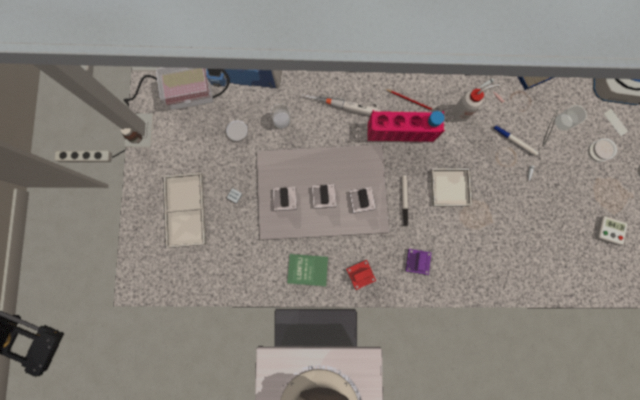

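View pics/side0.png

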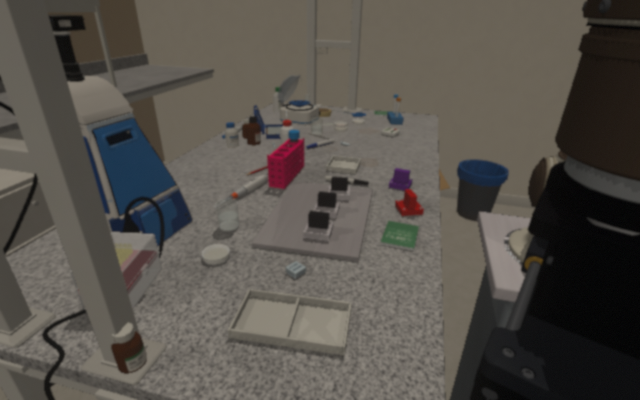

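The top view (up = +x, left = +y) shows the long tray at (184,211), the plate at (320,192) and the square tray at (450,188). The three aluminium holders with black grips are at (284,197), (323,195) and (362,199). The red look-alike (360,274) and the purple one (419,261) stand off the plate and are not meant. I'll measure next and confirm in a crop.

```bash
cat > h.py <<'E'
from station import *
import cv2,numpy as np
np.set_printoptions(precision=4,suppress=True)
def ray(c,uv,z):
    R=cv2.Rodrigues(np.array(c["rvec"],float))[0];t=np.array(c["tvec"],float).ravel()
    f=200/np.tan(np.radians(c["fovy"]/2)); uv=np.atleast_2d(np.array(uv,float))
    d=np.c_[(uv[:,0]-c["cx"])/f,(uv[:,1]-c["cy"])/f,np.ones(len(uv))]@R
    o=-R.T@t
    return o+d*((z-o[2])/d[:,2])[:,None]
def proj(c,P):
    f=200/np.tan(np.radians(c["fovy"]/2));K=np.array([[f,0,c["cx"]],[0,f,c["cy"]],[0,0,1.]])
    return cv2.projectPoints(np.atleast_2d(np.array(P,float)),np.array(c["rvec"],float),np.array(c["tvec"],float),K,None)[0][:,0]
def rects(c,mask,z,amin,amax):
    out=[]
    for k in cv2.findContours(mask.astype(np.uint8),cv2.RETR_EXTERNAL,cv2.CHAIN_APPROX_NONE)[0]:
        if not amin<=cv2.contourArea(k)<=amax: continue
        p=ray(c,k[:,0,:],z)[:,:2]
        r=cv2.minAreaRect((p*1000).astype(np.float32))
        b=cv2.boxPoints(r);e=b[1]-b[0];g=b[2]-b[1]
        l=e if np.linalg.norm(e)>np.linalg.norm(g) else g
        m=cv2.moments(k);out.append((k[:,0].mean(0),np.array(r[0])/1000,np.sort(r[1]),(np.degrees(np.arctan2(l[1],l[0]))+90)%180-90))
    return out
E
python3 - <<'E'
from h import *
c=capture("top");im=c["pixels"];S=4
up=cv2.resize(im,None,fx=1,fy=1)
g=cv2.cvtColor(im,cv2.COLOR_BGR2GRAY)
crop=im[140:295,155:480]
cv2.imwrite("pics/crop0.png",cv2.resize(crop,None,fx=2.45,fy=2.45,interpolation=cv2.INTER_CUBIC))
roi=np.zeros_like(g,bool);roi[150:235,265:382]=1
print("cam",ray(c,[[c["cx"],c["cy"]]],0))
for n,m,z,a,b in [("grip",(g<60)&roi,.067,30,400)]:
    for r in rects(c,m,z,a,b):print(n,*r)
hsv=cv2.cvtColor(im,cv2.COLOR_BGR2HSV)
for n,(x0,x1,y0,y1) in {"long":(155,212,168,255),"sq":(422,478,160,215)}.items():
    sub=im[y0:y1,x0:x1]; print(n,sub[sub.shape[0]//4,sub.shape[1]//2],sub[2,2])
print(im[170,270:280:4],im[165,300],im[260,250:256])
E
```

```text
cam [[0.5474 0.0173 0.    ]]
grip [362.8293 198.1951] [ 0.5239 -0.1111] [18.7647 41.816 ] 8.353378
grip [283.7073 196.8049] [0.5259 0.0878] [15.129  41.0554] 0.84095764
grip [323.7949 194.2051] [ 0.5339 -0.0132] [15.165  41.0566] -0.034172058
long [155 168 179] [142 151 160]
sq [157 171 181] [108 114 121]
[[128 134 146]
 [129 133 145]
 [127 132 143]] [129 135 146] [[132 139 149]
 [132 141 150]
 [131 140 149]
 [129 136 145]
 [132 141 150]
 [130 139 148]]
```

View pics/crop0.png

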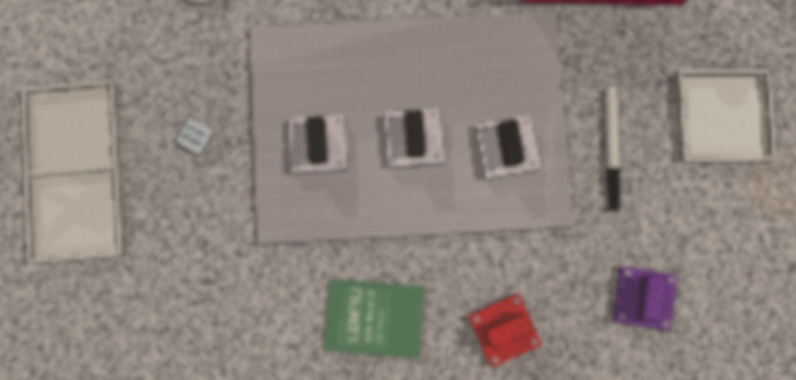

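The crop confirms three aluminium holders with black grips on the plate, at crop (317,140), (415,134) and (511,142). These are the ones meant. Red (505,330) and purple (645,298) are look-alikes. The long tray is at left and the square tray at right.

```bash
cat >> h.py <<'E'
from scipy.spatial.transform import Rotation as Ro
def go(p,yaw=None,s=None):
    s=s or sense();R=s["ee_rot"];a=np.radians(yaw) if yaw is not None else np.arctan2(R[1,0],R[0,0])
    T=np.array([[np.cos(a),np.sin(a),0],[np.sin(a),-np.cos(a),0],[0,0,-1]])
    rv=Ro.from_matrix(R.T@T).as_rotvec();d=R.T@(np.array(p)-s["tcp_pos"])*100
    print("delta rot",rv,"shift cm",d);return rv,d
E
python3 - <<'E'
from h import *
c=capture("top")
cr=lambda a:np.array(a)/2.45+[155,140]-0.3
for n,a,z in [("long",[(22,88),(116,84),(122,256),(32,262)],.018),("sq",[(676,70),(768,68),(774,158),(682,162)],.018),("plate",[(250,28),(258,243),(571,220)],.012)]:
    p=ray(c,cr(a),z)[:,:2];print(n,p.tolist(),p.mean(0),np.linalg.norm(np.diff(p,axis=0,append=p[:1]),axis=1))
g=cv2.cvtColor(c["pixels"],cv2.COLOR_BGR2GRAY)
# bright tray interiors (white) by saturation/brightness, blurred
b=cv2.GaussianBlur(c["pixels"],(5,5),0);m=b.min(2)>147
mm=np.zeros_like(m);mm[165:215,425:475]=m[165:215,425:475];mm[168:255,158:212]=m[168:255,158:212]
for r in rects(c,mm,.004,150,3000):print(*r)
go([.53,-.012,.24],0)
E
```

```text
long [[0.5899813361799541, 0.4112632358404438], [0.594801656330721, 0.30959332462962835], [0.409095323665175, 0.29493740891443754], [0.40250110522978483, 0.389578897290572]] [0.4991 0.3513] [0.1018 0.1863 0.0949 0.1887]
sq [[0.6127229694609231, -0.2999266163008589], [0.615347057115311, -0.400566869628167], [0.5161429609570759, -0.4013891714126578], [0.5114526260547714, -0.3020786947688108]] [ 0.5639 -0.351 ] [0.1007 0.0992 0.0994 0.1013]
plate [[0.6596892532604022, 0.16641389858299466], [0.42361583845414275, 0.15224389965194585], [0.44920934036249704, -0.18210001401513498]] [0.5108 0.0455] [0.2365 0.3353 0.4071]
[185.3889 229.0093] [0.4518 0.3502] [76.2277 82.4409] 3.2412643
[183.625 195.   ] [0.5405 0.3593] [73.356  75.7597] -84.01
[449.4912 188.3947] [ 0.5609 -0.3523] [80.0716 84.8267] -0.20431519
delta rot [ 0.0014  0.0001 -0.3689] shift cm [49.8744 44.4751  0.155 ]
```

Emit:
{"api": "arm_command", "payload": {"deltas": [[0.0,0,-0.046,2.0,1.5,0,-1],[0,0,-0.092,5.0,3.8,0,-1],[0,0,-0.138,8.0,6.1,0,-1],[0,0,-0.184,11.0,8.4,0,-1],[0,0,-0.23,14.0,10.7,0,-1],[0,0,-0.277,17.0,13.0,0,-1],[0,0,-0.323,20.0,15.3,0,-1],[0,0,-0.369,23.0,17.6,0,-1]]}}

```text
time_s: 0.87
tcp_pos: [0.3768, 0.3341, 0.2416]
ee_rot: [[1.0, 0.003, -0.0], [0.003, -1.0, 0.0], [-0.0, -0.0, -1.0]]
wrist_force: [1.2, 0.4, 0.4]
gripper_width: 1.004
gripper_force: 0.0
```

Emit:
{"api": "arm_command", "payload": {"deltas": [[0,0,0,2.1,3.4,0,-1],[0,0,0,4.2,6.8,0,-1],[0,0,0,6.3,10.2,0,-1],[0,0,0,8.4,13.6,0,-1],[0,0,0,10.5,17.0,0,-1],[0,0,0,12.3,20.2,0,-1],[0,0,0,14.0,23.0,0,-1],[0,0,0,15.0,24.7,0,-1]]}}

```text
time_s: 1.53
tcp_pos: [0.5274, 0.0862, 0.2414]
ee_rot: [[1.0, -0.002, -0.0], [-0.002, -1.0, -0.0], [-0.0, 0.0, -1.0]]
wrist_force: [0.3, 0.3, -0.0]
gripper_width: 0.998
gripper_force: 0.0
```

```bash
python3 - <<'E'
from h import *
s=sense();print(s["time_s"],s["tcp_pos"],s["ee_rot"],s["joints"])
c=capture("wrist");im=c["pixels"];cv2.imwrite("pics/w1.png",im);print(c["fovy"])
s=sense();print(s["tcp_pos"],s["wrist_force"])
g=cv2.cvtColor(im,cv2.COLOR_BGR2GRAY)
for r in rects(c,g<50,.067,300,60000):print(*r)
go([.526,.088,.054],1,s)
E
```

```text
1.5333 [0.5274 0.0862 0.2414] [[ 1.     -0.0024 -0.0002]
 [-0.0024 -1.     -0.0004]
 [-0.0002  0.0004 -1.    ]] [ 26.6868  13.2382 -12.2804   0.0196 -64.5029  63.1684]
65.76224764962907
[0.5283 0.0849 0.2412] [ 0.5691 -1.3381  0.7964]
[339.7645 331.8893] [0.3514 0.0817] [231.6327 858.6615] 89.97148
[561.5641 208.9103] [ 0.5034 -0.1796] [14.3917 37.1522] 3.8786774
[495.84  184.168] [ 0.5312 -0.1028] [30.4744 50.712 ] 10.227509
[312.8624 183.2661] [0.5328 0.0896] [15.1562 47.0638] 3.9066315
[406.2124 176.3982] [ 0.5399 -0.0078] [22.0905 48.3755] 7.2108917
[574.606   12.4755] [ 0.6899 -0.1515] [ 20.4309 110.618 ] 89.94568
delta rot [ 0.0013  0.0002 -0.0216] shift cm [-0.2253 -0.3337 18.7201]
```

View pics/w1.png

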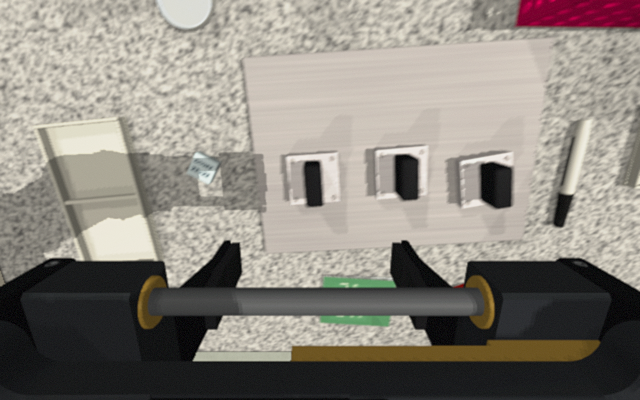

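The wrist view shows the plate with holders 1–3: grips at (313,183), (406,176) and (496,184), with a clear lane for each. This agrees with the top view. Going down on holder 1.

Emit:
{"api": "arm_command", "payload": {"deltas": [[0,0,-0.02,0,-0.2,2.5,-1],[0,0,-0.05,0.1,-0.4,6,-1],[0,0,-0.073,0.1,-0.4,9.5,-1],[0,0,-0.073,0.1,-0.4,13,-1],[0,0,-0.073,0.1,-0.4,16,-1],[0,0,-0.073,0.1,-0.4,17.8,-1],[0,0,-0.073,0.1,-0.4,18.5,-1],[0,0,-0.073,0.1,-0.4,18.7,-1]]}}

```text
time_s: 2.25
tcp_pos: [0.5266, 0.0927, 0.0531]
ee_rot: [[0.997, 0.073, -0.003], [0.073, -0.997, -0.002], [-0.003, 0.001, -1.0]]
wrist_force: [0.2, 0.2, 0.8]
gripper_width: 0.999
gripper_force: 0.0
```

Emit:
{"api": "arm_command", "payload": {"deltas": [[0,0,0,0,0,0,0.3],[0,0,0,0,0,0,0.6],[0,0,0,0,0,0,1],[0,0,0,0,0,0,1],[0,0,0,0,0,0,1],[0,0,0,0,0,0,1],[0,0,0,0,0,0,1]]}}

```text
time_s: 2.83
tcp_pos: [0.5275, 0.093, 0.0549]
ee_rot: [[0.997, 0.073, 0.001], [0.073, -0.997, 0.0], [0.001, -0.0, -1.0]]
wrist_force: [-0.5, -0.3, -0.6]
gripper_width: 0.556
gripper_force: 0.0
```

Emit:
{"api": "arm_command", "payload": {"deltas": [[0,0,0,0,0.2,0,1],[0,0,0,0,0.3,0,1],[0,0,0,0,0.3,0,1],[0,0,0,0,0.3,0,1],[0,0,0,0,0.3,0,1],[0,0,0,0,0.3,0,1],[0,0,0,0,0.3,0,1],[0,0,0,0,0.3,0,1]]}}

```text
time_s: 3.5
tcp_pos: [0.5276, 0.0899, 0.0545]
ee_rot: [[0.997, 0.073, -0.0], [0.073, -0.997, -0.0], [-0.0, 0.0, -1.0]]
wrist_force: [-1.0, 0.7, -0.7]
gripper_width: 0.227
gripper_force: 30.0
```

Emit:
{"api": "arm_command", "payload": {"deltas": [[0,0,0,0,0,-0.1,1],[0,0,0,0,0,-0.2,1],[0,0,0,0,0,-0.2,1],[0,0,0,0,0,-0.2,1]]}}

```text
time_s: 3.83
tcp_pos: [0.5276, 0.09, 0.0566]
ee_rot: [[0.997, 0.073, 0.0], [0.073, -0.997, 0.0], [0.0, -0.0, -1.0]]
wrist_force: [-0.5, -0.1, -0.6]
gripper_width: 0.227
gripper_force: 30.0
```

Emit:
{"api": "arm_command", "payload": {"deltas": [[0,0,0,0.4,0,0,1],[0,0,0,0.8,0,0,1],[0,0,0,1.2,0,0,1],[0,0,0,1.6,0,0,1],[0,0,0,2.0,0,0,1]]}}

```text
time_s: 4.25
tcp_pos: [0.5479, 0.0913, 0.0564]
ee_rot: [[0.997, 0.073, -0.001], [0.073, -0.997, -0.0], [-0.001, 0.0, -1.0]]
wrist_force: [-1.8, -0.3, -1.1]
gripper_width: 0.23
gripper_force: 30.0
```

Emit:
{"api": "arm_command", "payload": {"deltas": [[0,0,0,0.4,0,0,1],[0,0,0,0.8,0,0,1],[0,0,0,1.2,0,0,1]]}}

```text
time_s: 4.5
tcp_pos: [0.5599, 0.0922, 0.0564]
ee_rot: [[0.997, 0.073, -0.0], [0.073, -0.997, -0.0], [-0.0, 0.0, -1.0]]
wrist_force: [-0.9, -0.9, -1.7]
gripper_width: 0.23
gripper_force: 30.0
```

Emit:
{"api": "arm_command", "payload": {"deltas": [[0,0,0,0.4,0,0,1],[0,0,0,0.8,0,0,1],[0,0,0,1.2,0,0,1]]}}

```text
time_s: 4.75
tcp_pos: [0.5719, 0.0931, 0.0565]
ee_rot: [[0.997, 0.073, -0.0], [0.073, -0.997, -0.0], [-0.0, 0.0, -1.0]]
wrist_force: [-1.2, 0.0, -1.0]
gripper_width: 0.228
gripper_force: 30.0
```

Holder 1 drags about 0.7 N, so it is polished. I'll set it back on the plate and move to holder 2.

Emit:
{"api": "arm_command", "payload": {"deltas": [[0,0,0,0,0,0.1,1],[0,0,0,0,0,0.2,1],[0,0,0,0,0,0.2,-0.1],[0,0,0,0,0,0.2,-0.1],[0,0,0,0,0,0.2,-0.1],[0,0,0,0,0,0.2,-0.1],[0,0,0,0,0,0.2,-0.1]]}}

```text
time_s: 5.33
tcp_pos: [0.5716, 0.0932, 0.0548]
ee_rot: [[0.997, 0.073, 0.001], [0.073, -0.997, 0.0], [0.001, -0.0, -1.0]]
wrist_force: [1.0, 0.7, 0.2]
gripper_width: 0.504
gripper_force: 0.0
```

Emit:
{"api": "arm_command", "payload": {"deltas": [[0,0,0,0,0,-2,-0.1],[0,0,0,0,0,-5.0,-0.1],[0,0,0,-0.5,1,-7.0,-0.1],[0,0,0,-2,4,-7.0,-0.1],[0,0,0,-3.5,7.4,-7.0,-0.1],[0,0,0,-4.2,10.1,-6.0,-0.1],[0,0,0,-4.2,10.1,-5,-0.1],[0,0,0,-4.2,10.1,-5,-0.1]]}}

```text
time_s: 6.0
tcp_pos: [0.5354, -0.0121, 0.1031]
ee_rot: [[0.998, 0.07, -0.003], [0.07, -0.998, -0.0], [-0.003, 0.0, -1.0]]
wrist_force: [-0.0, -0.1, -0.4]
gripper_width: 0.546
gripper_force: 0.0
```

```bash
python3 - <<'E'
from h import *
s=sense();print(s["time_s"],s["tcp_pos"],s["gripper_width"])
c=capture("top");im=c["pixels"];g=cv2.cvtColor(im,cv2.COLOR_BGR2GRAY)
c=capture("wrist");im=c["pixels"];cv2.imwrite("pics/w2.png",im)
E
```

```text
6.0 [ 0.5354 -0.0121  0.1031] 0.5459597504068219
```

View pics/w2.png

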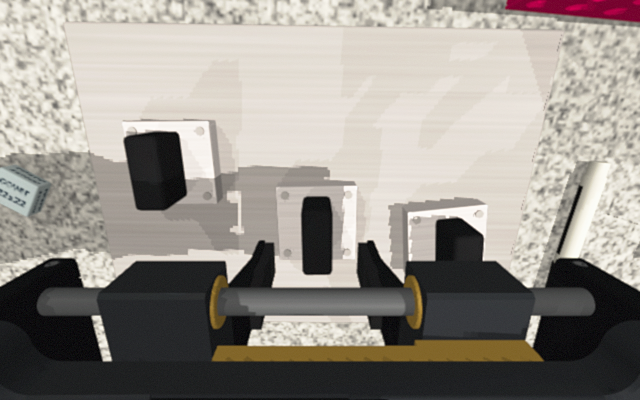

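The wrist view shows grip 2 at (317,235), centred between the jaws, which are at (266,285) and (368,285). I'll descend, grip and slide.

Emit:
{"api": "arm_command", "payload": {"deltas": [[0,0,0,0,0,2,-0.1],[0,0,0,0,0,4,-0.1],[0,0,0,0,0,5,-0.1],[0,0,0,0,0,5,1],[0,0,0,0,0,5,1],[0,0,0,0,0,5,1],[0,0,0,0,0,5,1],[0,0,0,0,0,5,1]]}}

```text
time_s: 6.77
tcp_pos: [0.5377, -0.0104, 0.0556]
ee_rot: [[0.997, 0.073, 0.002], [0.073, -0.997, 0.0], [0.002, -0.0, -1.0]]
wrist_force: [-0.0, -0.2, -0.3]
gripper_width: 0.256
gripper_force: 0.2
```

Emit:
{"api": "arm_command", "payload": {"deltas": [[0,0,0,0,0,0,1],[0,0,0,0,0,0,1],[0,0,0,0,0,0,1]]}}

```text
time_s: 7.02
tcp_pos: [0.5376, -0.0106, 0.0555]
ee_rot: [[0.997, 0.073, 0.002], [0.073, -0.997, 0.0], [0.002, -0.0, -1.0]]
wrist_force: [-0.8, 0.0, 5.8]
gripper_width: 0.224
gripper_force: 30.0
```

Emit:
{"api": "arm_command", "payload": {"deltas": [[0,0,0,0,0,-0.1,1],[0,0,0,0,0,-0.2,1],[0,0,0,0,0,-0.2,1],[0,0,0,0,0,-0.2,1]]}}

```text
time_s: 7.35
tcp_pos: [0.5366, -0.0107, 0.0562]
ee_rot: [[0.997, 0.073, -0.001], [0.073, -0.997, -0.0], [-0.001, 0.0, -1.0]]
wrist_force: [-0.2, -0.2, 0.1]
gripper_width: 0.226
gripper_force: 30.0
```

Emit:
{"api": "arm_command", "payload": {"deltas": [[0,0,0,0.4,0,0,1],[0,0,0,0.8,0,0,1],[0,0,0,1.2,0,0,1],[0,0,0,1.6,0,0,1],[0,0,0,2.0,0,0,1]]}}

```text
time_s: 7.77
tcp_pos: [0.5571, -0.0092, 0.0562]
ee_rot: [[0.997, 0.073, -0.001], [0.073, -0.997, -0.0], [-0.001, 0.0, -1.0]]
wrist_force: [-1.7, 0.1, -1.5]
gripper_width: 0.228
gripper_force: 30.0
```

Emit:
{"api": "arm_command", "payload": {"deltas": [[0,0,0,0.4,0,0,1],[0,0,0,0.8,0,0,1],[0,0,0,1.2,0,0,1]]}}

```text
time_s: 8.02
tcp_pos: [0.5693, -0.0083, 0.0565]
ee_rot: [[0.997, 0.073, -0.0], [0.073, -0.997, -0.0], [-0.0, 0.0, -1.0]]
wrist_force: [-1.1, -0.1, -1.8]
gripper_width: 0.226
gripper_force: 30.0
```

Emit:
{"api": "arm_command", "payload": {"deltas": [[0,0,0,0.4,0,0,1],[0,0,0,0.8,0,0,1],[0,0,0,1.2,0,0,1]]}}

```text
time_s: 8.27
tcp_pos: [0.5813, -0.0074, 0.0565]
ee_rot: [[0.997, 0.073, -0.0], [0.073, -0.997, 0.0], [-0.0, -0.0, -1.0]]
wrist_force: [-1.0, -1.0, -1.3]
gripper_width: 0.23
gripper_force: 30.0
```

Holder 2 is also about 0.7–1 N, so polished. Set it down and test holder 3 to confirm.

Emit:
{"api": "arm_command", "payload": {"deltas": [[0,0,0,0,0,0.1,1],[0,0,0,0,0,0.2,1],[0,0,0,0,0,0.2,-0.1],[0,0,0,0,0,0.2,-0.1],[0,0,0,0,0,0.2,-0.1],[0,0,0,0,0,0.2,-0.1],[0,0,0,0,0,0.2,-0.1]]}}

```text
time_s: 8.85
tcp_pos: [0.5809, -0.0074, 0.0545]
ee_rot: [[0.997, 0.073, 0.0], [0.073, -0.997, 0.0], [0.0, -0.0, -1.0]]
wrist_force: [0.1, -0.7, 0.6]
gripper_width: 0.503
gripper_force: 0.0
```

Emit:
{"api": "arm_command", "payload": {"deltas": [[0,0,0,0,0,-2,-0.1],[0,0,0,0,0,-5.0,-0.1],[0,0,-0.02,-0.5,1,-7.0,-0.1],[0,0,-0.04,-2.5,4,-7.0,-0.1],[0,0,-0.06,-4.5,7.0,-7.0,-0.1],[0,0,-0.075,-6.2,9.7,-6.0,-0.1],[0,0,-0.075,-6.2,9.7,-5,-0.1],[0,0,-0.075,-6.2,9.7,-5,-0.1]]}}

```text
time_s: 9.52
tcp_pos: [0.524, -0.11, 0.103]
ee_rot: [[0.989, 0.145, -0.004], [0.145, -0.989, 0.0], [-0.004, -0.001, -1.0]]
wrist_force: [-0.3, 0.7, 0.1]
gripper_width: 0.551
gripper_force: 0.0
```

```bash
python3 - <<'E'
from h import *
s=sense();print(s["time_s"],s["tcp_pos"],s["gripper_width"])
c=capture("wrist");im=c["pixels"];cv2.imwrite("pics/w3.png",im)
g=cv2.cvtColor(im,cv2.COLOR_BGR2GRAY);m=np.zeros_like(g);m[150:275,280:355]=g[150:275,280:355]<60
k=max(cv2.findContours(m,0,1)[0],key=cv2.contourArea);print(cv2.boundingRect(k),cv2.minAreaRect(k))
E
```

```text
9.5167 [ 0.524 -0.11   0.103] 0.5513612101152059
(304, 193, 31, 78) ((319.0, 231.5), (77.0, 30.0), 90.0)
```

Emit:
{"api": "arm_command", "payload": {"deltas": [[0,0,0,0,0,2,-0.1],[0,0,0,0,0,4,-0.1],[0,0,0,0,0,5,-0.1],[0,0,0,0,0,5,1],[0,0,0,0,0,5,1],[0,0,0,0,0,5,1],[0,0,0,0,0,5,1],[0,0,0,0,0,5,1]]}}

```text
time_s: 10.23
tcp_pos: [0.5272, -0.109, 0.0559]
ee_rot: [[0.989, 0.149, 0.003], [0.149, -0.989, -0.001], [0.002, 0.001, -1.0]]
wrist_force: [0.7, -8.0, 5.3]
gripper_width: 0.258
gripper_force: 4.2
```

Emit:
{"api": "arm_command", "payload": {"deltas": [[0,0,0,0,0,0,1],[0,0,0,0,0,0,1],[0,0,0,0,0,0,1],[0,0,0,0,0,-0.1,1],[0,0,0,0,0,-0.2,1],[0,0,0,0,0,-0.2,1],[0,0,0,0,0,-0.2,1]]}}

```text
time_s: 10.82
tcp_pos: [0.5259, -0.1087, 0.0563]
ee_rot: [[0.989, 0.147, -0.001], [0.147, -0.989, 0.0], [-0.001, -0.0, -1.0]]
wrist_force: [1.0, -1.8, 0.1]
gripper_width: 0.23
gripper_force: 29.7
```

Emit:
{"api": "arm_command", "payload": {"deltas": [[0,0,0,0.4,0,0,1],[0,0,0,0.8,0,0,1],[0,0,0,1.2,0,0,1],[0,0,0,1.6,0,0,1],[0,0,0,2.0,0,0,1]]}}

```text
time_s: 11.23
tcp_pos: [0.537, -0.1074, 0.0562]
ee_rot: [[0.989, 0.146, -0.022], [0.146, -0.989, -0.002], [-0.022, -0.001, -1.0]]
wrist_force: [-20.0, -4.5, 22.4]
gripper_width: 0.228
gripper_force: 30.0
```

Emit:
{"api": "arm_command", "payload": {"deltas": [[0,0,0,0.4,0,0,1],[0,0,0,0.8,0,0,1],[0,0,0,1.2,0,0,1]]}}

```text
time_s: 11.48
tcp_pos: [0.5482, -0.1057, 0.0566]
ee_rot: [[0.989, 0.146, -0.023], [0.146, -0.989, -0.002], [-0.023, -0.001, -1.0]]
wrist_force: [-14.9, -3.8, 17.6]
gripper_width: 0.226
gripper_force: 30.0
```

Emit:
{"api": "arm_command", "payload": {"deltas": [[0,0,0,0.4,0,0,1],[0,0,0,0.8,0,0,1],[0,0,0,1.2,0,0,1]]}}

```text
time_s: 11.73
tcp_pos: [0.5626, -0.1033, 0.0563]
ee_rot: [[0.989, 0.146, -0.017], [0.146, -0.989, -0.001], [-0.017, -0.001, -1.0]]
wrist_force: [-13.4, -1.6, 13.5]
gripper_width: 0.228
gripper_force: 30.0
```

Holder 3 drags hard (13–20 N including wedging), so it is the rough one and goes to the square tray.

Emit:
{"api": "arm_command", "payload": {"deltas": [[0,0,0,0,0,-0.2,1],[0,0,0,0,0,-0.5,1],[0,0,0,0,0,-1.2,1],[0,0,0,0,0,-2.5,1],[0,0,0,0,0,-4.5,1],[0,0,0,0,0,-6.5,1],[0,0,0,0,0,-7,1]]}}

```text
time_s: 12.32
tcp_pos: [0.572, -0.1018, 0.1296]
ee_rot: [[0.989, 0.149, 0.006], [0.149, -0.989, 0.0], [0.006, 0.001, -1.0]]
wrist_force: [0.8, -0.2, -5.4]
gripper_width: 0.229
gripper_force: 30.0
```

Emit:
{"api": "arm_command", "payload": {"deltas": [[0,0,0,-0.2,1,0,1],[0,0,0.02,-0.6,3.5,0,1],[0,0,0.04,-1.2,7,0,1],[0,0,0.06,-1.8,10.5,0,1],[0,0,0.08,-2.5,14.2,0,1],[0,0,0.1,-3.2,18,0,1],[0,0,0.11,-3.8,21.5,0,1],[0,0,0.11,-4.2,23.7,0,1]]}}

```text
time_s: 12.98
tcp_pos: [0.5616, -0.3462, 0.1241]
ee_rot: [[0.999, 0.035, -0.003], [0.035, -0.999, 0.001], [-0.003, -0.001, -1.0]]
wrist_force: [0.7, 0.2, -6.9]
gripper_width: 0.226
gripper_force: 30.0
```

Emit:
{"api": "arm_command", "payload": {"deltas": [[0,0,0,0,0.7,0,1],[0,0,0,0,0.9,0,1],[0,0,0,0,0.9,0,1],[0,0,0,0,0.9,0,1]]}}

```text
time_s: 13.32
tcp_pos: [0.563, -0.3507, 0.1254]
ee_rot: [[0.999, 0.039, -0.002], [0.039, -0.999, 0.001], [-0.002, -0.002, -1.0]]
wrist_force: [0.0, 0.7, -7.3]
gripper_width: 0.229
gripper_force: 30.0
```

```bash
python3 - <<'E'
from h import *
s=sense();print(s["time_s"],s["tcp_pos"],s["wrist_force"])
c=capture("wrist");im=c["pixels"];cv2.imwrite("pics/w4.png",im)
go([.563,-.3515,.050],2,s)
a=np.radians(2);R=np.array([[np.cos(a),-np.sin(a)],[np.sin(a),np.cos(a)]])
print(proj(c,[[*(R@np.array(q)+[.563,-.3515]),.018] for q in [(.05,.05),(.05,-.05),(-.05,.05),(-.05,-.05)]]))
E
```

```text
13.3167 [ 0.563  -0.3507  0.1254] [ 0.0174  0.6936 -7.2609]
delta rot [-0.0015  0.0018  0.0036] shift cm [0.0112 0.089  7.5351]
[[255.1891 149.3468]
 [380.036  150.0315]
 [261.2478 261.2042]
 [372.3815 261.8375]]
```

View pics/w4.png

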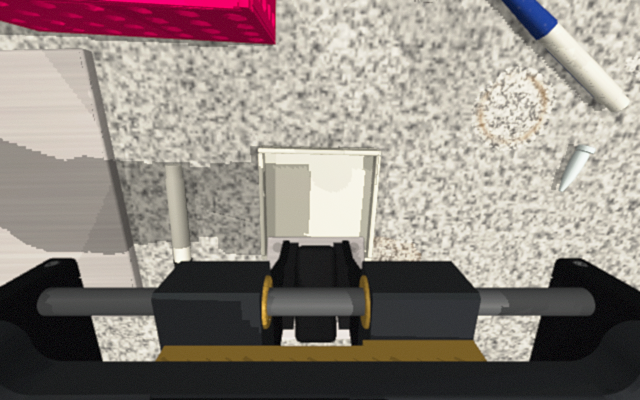

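The tray rim corners appear at (260,150) and (381,151), against predicted (255,149) and (380,150), so the estimate holds to about 3 mm. The holder hangs inside the tray outline. I'll lower it gently with a 2–3 mm shift to the right.

Emit:
{"api": "arm_command", "payload": {"deltas": [[0,0,0,0,0.1,0.8,1],[0,0,0,0,0.2,2.3,1],[0,0,0,0,0.2,4,1],[0,0,0,0,0.2,5.5,1],[0,0,0,0,0.2,6.3,1],[0,0,0,0,0.2,6.7,1],[0,0,0,0,0.2,6.9,1],[0,0,0,0,0.2,7.0,1]]}}

```text
time_s: 14.03
tcp_pos: [0.5642, -0.3537, 0.0569]
ee_rot: [[0.999, 0.039, 0.001], [0.039, -0.999, -0.001], [0.001, 0.001, -1.0]]
wrist_force: [-0.0, -0.5, -6.4]
gripper_width: 0.227
gripper_force: 30.0
```

Emit:
{"api": "arm_command", "payload": {"deltas": [[0,0,0,0,0,0.08,1],[0,0,0,0,0,0.16,1],[0,0,0,0,0,0.24,1],[0,0,0,0,0,0.32,1],[0,0,0,0,0,0.4,1],[0,0,0,0,0,0.46,1],[0,0,0,0,0,0.5,1],[0,0,0,0,0,0.5,1]]}}

```text
time_s: 14.7
tcp_pos: [0.5634, -0.3538, 0.0514]
ee_rot: [[0.999, 0.038, -0.0], [0.038, -0.999, 0.0], [-0.0, -0.0, -1.0]]
wrist_force: [-0.2, -0.3, -7.4]
gripper_width: 0.225
gripper_force: 30.0
```

Emit:
{"api": "arm_command", "payload": {"deltas": [[0,0,0,0,0,0.06,1],[0,0,0,0,0,0.12,1],[0,0,0,0,0,0.18,1],[0,0,0,0,0,0.2,1]]}}

```text
time_s: 15.03
tcp_pos: [0.5637, -0.3539, 0.0499]
ee_rot: [[0.999, 0.038, 0.0], [0.038, -0.999, -0.0], [0.0, 0.0, -1.0]]
wrist_force: [-0.4, -0.0, -4.7]
gripper_width: 0.226
gripper_force: 30.0
```

Emit:
{"api": "arm_command", "payload": {"deltas": [[0,0,0,0,0,0.05,1],[0,0,0,0,0,0.1,1],[0,0,0,0,0,0.15,1],[0,0,0,0,0,0.15,1]]}}

```text
time_s: 15.37
tcp_pos: [0.5637, -0.3541, 0.0487]
ee_rot: [[0.999, 0.038, 0.0], [0.038, -0.999, -0.001], [0.0, 0.001, -1.0]]
wrist_force: [-0.9, -0.3, -1.0]
gripper_width: 0.233
gripper_force: 30.0
```

Emit:
{"api": "arm_command", "payload": {"deltas": [[0,0,0,0,0,0.06,1],[0,0,0,0,0,0.12,1],[0,0,0,0,0,0.18,1],[0,0,0,0,0,0.24,1],[0,0,0,0,0,0.27,1],[0,0,0,0,0,0.27,1]]}}

```text
time_s: 15.87
tcp_pos: [0.5638, -0.3541, 0.0484]
ee_rot: [[0.999, 0.039, 0.001], [0.039, -0.999, -0.001], [0.001, 0.001, -1.0]]
wrist_force: [-4.9, 2.1, 10.2]
gripper_width: 0.226
gripper_force: 30.0
```

Emit:
{"api": "arm_command", "payload": {"deltas": [[0,0,0,0,0,0.04,1],[0,0,0,0,0,0.08,1],[0,0,0,0,0,0.08,1]]}}

```text
time_s: 16.12
tcp_pos: [0.5638, -0.3541, 0.0484]
ee_rot: [[0.999, 0.039, 0.001], [0.039, -0.999, -0.002], [0.001, 0.002, -1.0]]
wrist_force: [-5.6, 3.3, 12.9]
gripper_width: 0.229
gripper_force: 30.0
```

Emit:
{"api": "arm_command", "payload": {"deltas": [[0,0,0,0,0,-0.15,1],[0,0,0,0,0,-0.3,1],[0,0,0,0,0,-0.3,1]]}}

```text
time_s: 16.37
tcp_pos: [0.5638, -0.3541, 0.0485]
ee_rot: [[0.999, 0.038, 0.001], [0.038, -0.999, -0.001], [0.001, 0.001, -1.0]]
wrist_force: [-2.4, 2.2, 5.7]
gripper_width: 0.233
gripper_force: 30.0
```

Emit:
{"api": "arm_command", "payload": {"deltas": [[0,0,0,0,0,0,-0.1],[0,0,0,0,0,0,-0.1],[0,0,0,0,0,0,-0.1],[0,0,0,0,0,0,-0.1],[0,0,0,0,0,0,-0.1]]}}

```text
time_s: 16.78
tcp_pos: [0.5637, -0.3538, 0.0472]
ee_rot: [[0.999, 0.038, -0.0], [0.038, -0.999, 0.0], [-0.0, -0.0, -1.0]]
wrist_force: [-0.5, -0.1, -0.6]
gripper_width: 0.503
gripper_force: 0.0
```

Emit:
{"api": "arm_command", "payload": {"deltas": [[0,0,0,0,0,-1,-0.1],[0,0,0,0,0,-3,-0.1],[0,0,0,0,0,-6,-0.1],[0,0,0,0,0,-9,-0.1],[0,0,0,0,0,-11,-0.1],[0,0,0,0,0,-11,-0.1]]}}

```text
time_s: 17.28
tcp_pos: [0.5665, -0.3553, 0.1647]
ee_rot: [[0.999, 0.039, 0.011], [0.039, -0.999, -0.006], [0.011, 0.006, -1.0]]
wrist_force: [0.3, 0.6, 0.9]
gripper_width: 0.548
gripper_force: 0.0
```

```bash
python3 - <<'E'
from h import *
s=sense();print(s["time_s"],s["tcp_pos"],s["ee_rot"])
c=capture("top");cv2.imwrite("pics/t5.png",cv2.resize(c["pixels"][140:260,155:480],None,fx=2.4,fy=2.4,interpolation=cv2.INTER_CUBIC))
w=capture("wrist");cv2.imwrite("pics/w5.png",w["pixels"])
a=cv2.resize(c["pixels"][140:260,155:480],(800,295),interpolation=cv2.INTER_CUBIC);b=cv2.resize(w["pixels"],(488,305))
o=np.zeros((600,800,3),np.uint8);o[:295]=a;o[295:,:488]=b;cv2.imwrite("pics/m5.png",o)
g=cv2.cvtColor(c["pixels"],cv2.COLOR_BGR2GRAY);roi=np.zeros_like(g,bool);roi[150:235,265:345]=1
for r in rects(c,(g<60)&roi,.067,30,400):print(*r)
E
```

```text
17.2833 [ 0.5665 -0.3553  0.1647] [[ 0.9992  0.0392  0.0108]
 [ 0.0393 -0.9992 -0.0056]
 [ 0.0106  0.006  -0.9999]]
[283.0227 179.5   ] [0.5709 0.0909] [15.2761 44.2392] 0.8628082
[322.0227 177.    ] [ 0.5778 -0.0083] [15.3006 46.8026] 0.009605408
```

View pics/m5.png

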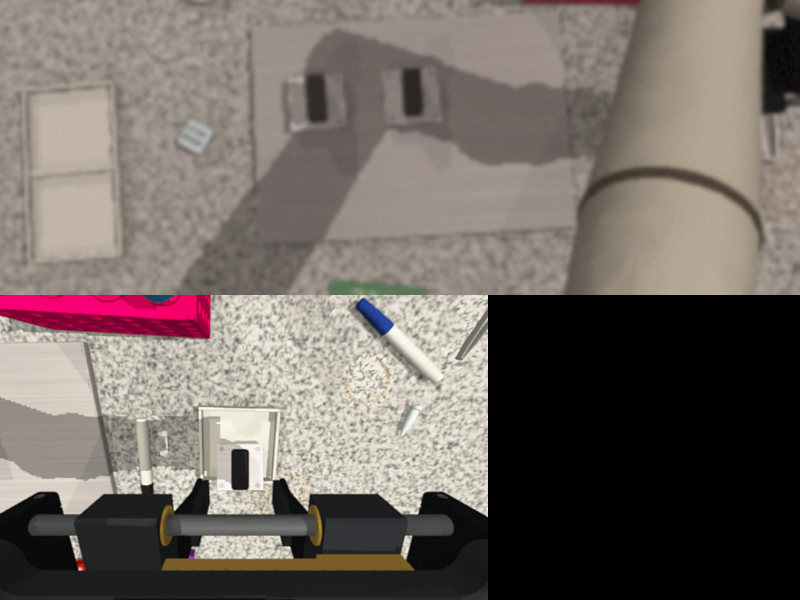

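The rough holder is in the square tray, with the tray at mosaic (240,445) and the grip at (240,468). It looks close to the front wall, so I'll check that with projections and a crop.

```bash
python3 - <<'E'
from h import *
s=sense();w=capture("wrist");im=w["pixels"].copy();print(s["tcp_pos"])
a=np.radians(2);R=np.array([[np.cos(a),-np.sin(a)],[np.sin(a),np.cos(a)]])
def sq(c,h,z):return [[*(R@np.array(q)+c),z] for q in [(h,h),(h,-h),(-h,-h),(-h,h)]]
x0,y0=220,130;S=4
o=cv2.resize(im[y0:y0+145,x0:x0+190],None,fx=S,fy=S,interpolation=cv2.INTER_CUBIC)
for c,h,z,col in [((.563,-.353),.05,.018,(0,0,255)),((.5638,-.354),.0295,.0255,(0,255,0)),((.5638,-.354),.0295,.0065,(255,0,0))]:
    p=proj(w,sq(np.array(c),h,z));print(p.tolist());cv2.polylines(o,[((p-[x0,y0])*S).astype(int)],True,col,1)
cv2.imwrite("pics/c6.png",o)
E
```

```text
[ 0.564  -0.3539  0.1593]
[[260.10178142758053, 146.05049917950944], [370.26558114923506, 146.56864609922042], [364.5031540727009, 247.02804632999027], [265.01053988411473, 246.60799972522085]]
[[283.5886970524099, 169.23418459761618], [348.8652371046901, 169.53399307421472], [346.58875604068584, 230.14012618836534], [285.21287317258566, 229.87605979378134]]
[[285.5326054599616, 165.43294441888355], [346.83709757909827, 165.71562858886034], [344.8055402685891, 223.05714244632264], [286.9539970420513, 222.8062780492128]]
```

View pics/c6.png

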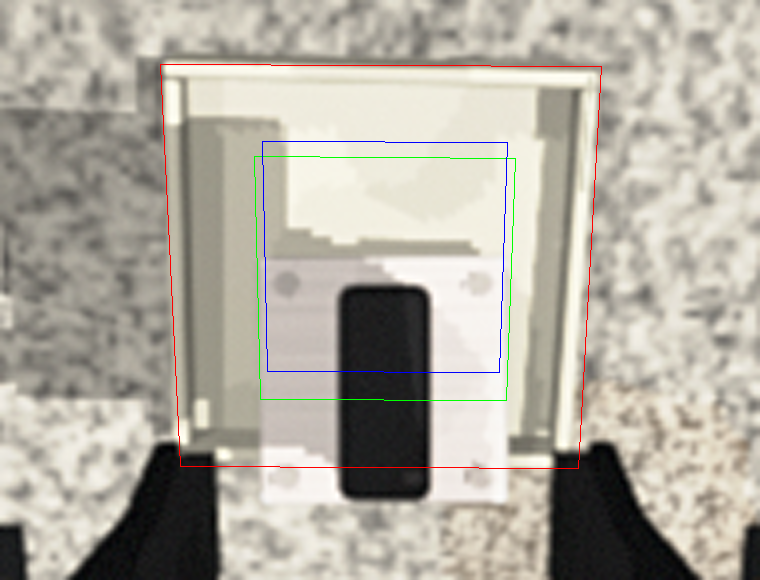

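The crop shows the holder about 25 mm too far toward the robot: cell top from (262,258) to (508,500), so its front edge is over the tray's front wall. It slipped in the jaws during the drag. I'll measure its tilt, then regrasp at its centre and mend.

```bash
python3 - <<'E'
from h import *
w=capture("wrist");side=capture("side");s=sense();print(s["time_s"],s["tcp_pos"],s["ee_rot"])
x0,y0,S=220,130,4;f=lambda u,v:(x0+u/S,y0+v/S)
for z in (.0215,.0235,.0255):print("back edge",z,ray(w,[f(262,258),f(505,258)],z)[:,:2].tolist())
for z in (.0235,.028,.032,.036,.040):print("front edge",z,ray(w,[f(262,501),f(508,501)],z)[:,:2].tolist())
for z in (.055,.06,.065,.07):print("grip back/front",z,ray(w,[f(384,285),f(384,498)],z)[:,0])
print("tray front outer/inner rim, back", ray(w,[f(220,467),f(220,455),f(380,66)],.018)[:,:2].tolist())
p=proj(side,[.54,-.354,.04])[0];print(p)
x,y=p.astype(int);cv2.imwrite("pics/s7.png",cv2.resize(side["pixels"][y-35:y+35,x-45:x+45],None,fx=8,fy=8,interpolation=cv2.INTER_CUBIC))
E
```

```text
17.5333 [ 0.5628 -0.3534  0.1562] [[ 0.9993  0.038  -0.0024]
 [ 0.038  -0.9993  0.0012]
 [-0.0023 -0.0013 -1.    ]]
back edge 0.0215 [[0.5667774348377301, -0.32474847374241655], [0.569035092100074, -0.3814845585529758]]
back edge 0.0235 [[0.5673525954029586, -0.32493036830342115], [0.5695940296855666, -0.38125876131349573]]
back edge 0.0255 [[0.5679277559681869, -0.3251122628644257], [0.5701529672710594, -0.3810329640740156]]
front edge 0.0235 [[0.5048803683183549, -0.3255484540777735], [0.507316784228901, -0.38634047890865764]]
front edge 0.028 [[0.5071918383341482, -0.32594765132778225], [0.5095885772690788, -0.38574967946869415]]
front edge 0.032 [[0.5092464783481866, -0.3263024933277901], [0.5116079488603478, -0.38522452441094884]]
front edge 0.036 [[0.511301118362225, -0.3266573353277979], [0.5136273204516169, -0.3846993693532036]]
front edge 0.04 [[0.5133557583762636, -0.3270121773278057], [0.5156466920428859, -0.3841742142954583]]
grip back/front 0.055 [0.5716 0.5229]
grip back/front 0.06 [0.5731 0.5254]
grip back/front 0.065 [0.5747 0.5279]
grip back/front 0.07 [0.5762 0.5305]
tray front outer/inner rim, back [[0.5110523592824541, -0.3144752660673251], [0.5143364992910966, -0.31447661677709415], [0.6118400422392828, -0.3505828729220147]]
[350.2272 156.5067]
```

View pics/s7.png

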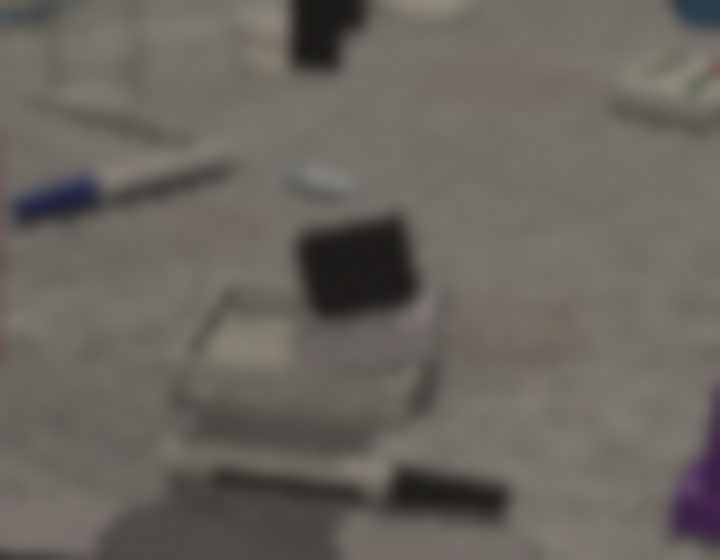

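The side crop shows the grip at (355,265) leaning with its front raised: the cell sits on the tray's front wall at about 15°. I'll tilt the tool to match, regrip at the centre, lift, level, and set it down again.

Emit:
{"api": "arm_command", "payload": {"deltas": [[0,-0.05,0,-0.1,0,1,-0.1],[0,-0.13,0,-0.3,0,2.5,-0.1],[0,-0.21,0,-0.6,0,4,-0.1],[0,-0.26,0,-0.7,0,5.5,-0.1],[0,-0.26,0,-0.8,0,7.0,-0.1],[0,-0.26,0,-1.1,0,8.5,-0.1],[0,-0.26,0,-1.4,0,9.7,-0.1],[0,-0.26,0,-1.5,0,10.2,-0.1]]}}

```text
time_s: 18.2
tcp_pos: [0.5464, -0.3536, 0.0518]
ee_rot: [[0.964, 0.038, -0.263], [0.037, -0.999, -0.007], [-0.263, -0.003, -0.965]]
wrist_force: [-0.4, 0.6, 0.3]
gripper_width: 0.551
gripper_force: 0.0
```

Emit:
{"api": "arm_command", "payload": {"deltas": [[0,0,0,0,0,0,-0.1],[0,0,0,0,0,0,-0.1]]}}

```text
time_s: 18.37
tcp_pos: [0.5485, -0.3545, 0.0552]
ee_rot: [[0.965, 0.038, -0.258], [0.037, -0.999, -0.01], [-0.258, -0.0, -0.966]]
wrist_force: [0.6, -0.2, 0.1]
gripper_width: 0.553
gripper_force: 0.0
```

```bash
python3 - <<'E'
from h import *
s=sense();print(s["time_s"],s["tcp_pos"],s["ee_rot"],s["wrist_force"])
w=capture("wrist");cv2.imwrite("pics/w8.png",w["pixels"][120:360,140:500])
E
```

```text
18.3667 [ 0.5485 -0.3545  0.0552] [[ 0.9654  0.0384 -0.2579]
 [ 0.0371 -0.9993 -0.0099]
 [-0.2581 -0.     -0.9661]] [ 0.6155 -0.1536  0.0895]
```

View pics/w8.png

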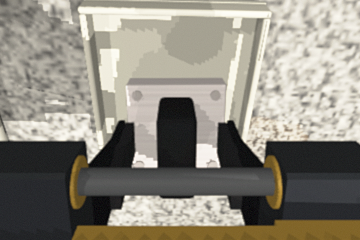

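The jaws straddle the grip, which is at (177,145) with pads at (115,165) and (235,165), and the tilt matches. That is my tenth picture, so I'll rely on numbers from here.

Emit:
{"api": "arm_command", "payload": {"deltas": [[0,0,0,0,0,0,1],[0,0,0,0,0,0,1],[0,0,0,0,0,0,1],[0,0,0,0,0,0,1],[0,0,0,0,0,0,1],[0,0,0,0,0,0,1],[0,0,0,0,0,0,1],[0,0,0,0,0,0,1]]}}

```text
time_s: 19.08
tcp_pos: [0.5487, -0.3545, 0.0558]
ee_rot: [[0.966, 0.038, -0.257], [0.037, -0.999, -0.01], [-0.257, 0.0, -0.966]]
wrist_force: [0.8, -0.5, 0.3]
gripper_width: 0.228
gripper_force: 30.0
```

Emit:
{"api": "arm_command", "payload": {"deltas": [[0,0,0,-0.1,0,-0.4,1],[0,0,0,-0.3,0,-1.2,1],[0,0,0,-0.7,0,-2.5,1],[0,0,0,-1.1,0,-4.2,1],[0,0.07,0,-1.5,0,-5.8,1],[0,0.15,0,-1.2,0,-5.9,1],[0,0.22,0,-0.6,0,-6.1,1],[0,0.26,0,-0.1,0,-6.2,1]]}}

```text
time_s: 19.75
tcp_pos: [0.5624, -0.3535, 0.1172]
ee_rot: [[0.999, 0.037, 0.002], [0.037, -0.999, 0.001], [0.002, -0.001, -1.0]]
wrist_force: [0.5, 0.1, -6.9]
gripper_width: 0.224
gripper_force: 30.0
```

Emit:
{"api": "arm_command", "payload": {"deltas": [[0,0,0,0,0,0,1],[0,0,0,0,0,0,1],[0,0,0,0,0,0,1]]}}

```text
time_s: 20.0
tcp_pos: [0.563, -0.3536, 0.1155]
ee_rot: [[0.999, 0.038, -0.002], [0.038, -0.999, 0.001], [-0.002, -0.001, -1.0]]
wrist_force: [-0.5, 0.6, -6.2]
gripper_width: 0.227
gripper_force: 30.0
```

```bash
python3 - <<'E'
from h import *
s=sense();print(s["time_s"],s["tcp_pos"],s["ee_rot"],s["wrist_force"],s["moment"])
go([.5615,-.3535,.06],2,s)
# visible cell/grip in wrist view: where should they be, where are they
w=capture("wrist");im=w["pixels"]
P=s["tcp_pos"];R=s["ee_rot"]
loc=lambda a:(R@np.array(a).T).T+P
# tool coords: x fwd, y, z down. cell top plane 23mm ahead of TCP, back(+x) edge 29.5mm; 
print("pred cell back edge",proj(w,loc([(.0295,.0295,.023),(.0295,-.0295,.023),(.0295,.0295,.042)])))
for v in range(180,260,5):print(v,im[v,290:350:12].mean(1).astype(int),end=" | ")
E
```

```text
20.0 [ 0.563  -0.3536  0.1155] [[ 0.9993  0.0383 -0.0024]
 [ 0.0383 -0.9993  0.0005]
 [-0.0024 -0.0006 -1.    ]] [-0.4679  0.5526 -6.2117] [-0.0174  0.0147  0.0026]
delta rot [-0.0006  0.0024  0.0034] shift cm [-0.1362 -0.011   5.5491]
pred cell back edge [[368.845  207.0667]
 [263.8209 206.8929]
 [363.8423 197.5108]]
180 [183 182 179 234 235] | 185 [181 182 179 234 234] | 190 [183 184 199 234 234] | 195 [183 185 213 242 244] | 200 [131 130 130 131 130] | 205 [174 176 175 174 177] | 210 [184 175 171 171 173] | 215 [180 172 168 169 171] | 220 [187  16  13  17 173] | 225 [180  20  14  23 169] | 230 [186  17  17  17 153] | 235 [182  17  19  15 151] | 240 [181  23  25  18 152] | 245 [22 21 24 23 20] | 250 [23 21 21 21 19] | 255 [23 20 23 20 23] |
```

The holder's rear edge projects to rows 197–207 and is seen at 198–204, and the moment is near zero. So it is centred and level in the jaws. Lowering again.

Emit:
{"api": "arm_command", "payload": {"deltas": [[0,0,0,0,0,0.8,1],[0,0,0,-0.1,0,2.2,1],[0,0,0,-0.1,0,3.8,1],[0,0,0,-0.1,0,4.8,1],[0,0,0,-0.1,0,5.3,1],[0,0,0,-0.1,0,5.6,1],[0,0,0,-0.1,0,5.7,1],[0,0,0,-0.1,0,5.8,1]]}}

```text
time_s: 20.72
tcp_pos: [0.5631, -0.3541, 0.0582]
ee_rot: [[0.999, 0.039, 0.001], [0.039, -0.999, -0.001], [0.001, 0.001, -1.0]]
wrist_force: [-0.8, -0.4, -6.0]
gripper_width: 0.229
gripper_force: 30.0
```

Emit:
{"api": "arm_command", "payload": {"deltas": [[0,0,0,0,0,0.06,1],[0,0,0,0,0,0.12,1],[0,0,0,0,0,0.18,1],[0,0,0,0,0,0.24,1],[0,0,0,0,0,0.3,1]]}}

```text
time_s: 21.13
tcp_pos: [0.563, -0.3542, 0.0558]
ee_rot: [[0.999, 0.038, 0.001], [0.038, -0.999, -0.001], [0.001, 0.001, -1.0]]
wrist_force: [-0.5, -0.6, -3.2]
gripper_width: 0.224
gripper_force: 30.0
```

Emit:
{"api": "arm_command", "payload": {"deltas": [[0,0,0,0,0,0.06,1],[0,0,0,0,0,0.12,1],[0,0,0,0,0,0.18,1],[0,0,0,0,0,0.2,1]]}}

```text
time_s: 21.47
tcp_pos: [0.563, -0.3541, 0.0533]
ee_rot: [[0.999, 0.038, 0.001], [0.038, -0.999, -0.001], [0.001, 0.001, -1.0]]
wrist_force: [0.3, -0.9, -0.7]
gripper_width: 0.226
gripper_force: 30.0
```

Emit:
{"api": "arm_command", "payload": {"deltas": [[0,0,0,0,0,0.06,1],[0,0,0,0,0,0.12,1],[0,0,0,0,0,0.17,1],[0,0,0,0,0,0.17,1]]}}

```text
time_s: 21.8
tcp_pos: [0.5629, -0.354, 0.0519]
ee_rot: [[0.999, 0.039, 0.001], [0.039, -0.999, -0.001], [0.001, 0.001, -1.0]]
wrist_force: [-1.5, 1.7, 3.7]
gripper_width: 0.226
gripper_force: 30.0
```

Emit:
{"api": "arm_command", "payload": {"deltas": [[0,0,0,0,0,0.04,1],[0,0,0,0,0,0.08,1],[0,0,0,0,0,0.08,1]]}}

```text
time_s: 22.05
tcp_pos: [0.5631, -0.3542, 0.0518]
ee_rot: [[0.999, 0.039, 0.001], [0.039, -0.999, -0.001], [0.001, 0.001, -1.0]]
wrist_force: [-1.6, 1.3, 6.4]
gripper_width: 0.225
gripper_force: 30.0
```

Emit:
{"api": "arm_command", "payload": {"deltas": [[0,0,0,0,0,-0.1,1],[0,0,0,0,0,-0.1,-0.1],[0,0,0,0,0,-0.1,-0.1],[0,0,0,0,0,-0.1,-0.1],[0,0,0,0,0,-0.1,-0.1],[0,0,0,0,0,-0.1,-0.1]]}}

```text
time_s: 22.55
tcp_pos: [0.5624, -0.3538, 0.0508]
ee_rot: [[0.999, 0.038, -0.001], [0.038, -0.999, 0.0], [-0.001, -0.0, -1.0]]
wrist_force: [-0.8, 0.1, -0.2]
gripper_width: 0.497
gripper_force: 0.0
```

Emit:
{"api": "arm_command", "payload": {"deltas": [[0,0,0,0,0,-1,-0.1],[0,0,0,0,0,-3,-0.1],[0,0,0,0,0,-6,-0.1],[0,0,0,0,0,-9,-0.1],[0,0,0,0,0,-11,-0.1],[0,0,0,0,0,-11,-0.1],[0,0,0,0,0,-11,-0.1]]}}

```text
time_s: 23.13
tcp_pos: [0.5633, -0.3541, 0.1637]
ee_rot: [[0.999, 0.038, 0.004], [0.038, -0.999, -0.001], [0.004, 0.001, -1.0]]
wrist_force: [0.1, 0.4, -0.2]
gripper_width: 0.549
gripper_force: 0.0
```

```bash
python3 - <<'E'
from h import *
s=sense();print(s["time_s"],s["tcp_pos"],s["ee_rot"])
w=capture("wrist");im=w["pixels"];g=cv2.cvtColor(im,cv2.COLOR_BGR2GRAY);cv2.imwrite("pics/w9.png",im)
a=np.radians(2.2);R=np.array([[np.cos(a),-np.sin(a)],[np.sin(a),np.cos(a)]])
def sq(c,hx,hy,z):return [[*(R@np.array(q)+c),z] for q in [(hx,hy),(hx,-hy),(-hx,-hy),(-hx,hy)]]
print("pred cell top",proj(w,sq(np.array([.5629,-.354]),.0295,.0295,.0255)).round(1).tolist())
print("pred grip top",proj(w,sq(np.array([.5629,-.354]),.023,.01,.0615)).round(1).tolist())
print("pred rim in",proj(w,sq(np.array([.5615,-.3535]),.046,.046,.018)).round(1).tolist())
m=np.zeros_like(g);m[120:262,285:350]=(g<60)[120:262,285:350]
k=max(cv2.findContours(m,0,1)[0],key=cv2.contourArea);print("seen grip",cv2.boundingRect(k),cv2.minAreaRect(k))
e=cv2.Canny(g,40,120)
print("col 300 edges",np.where(e[130:262,298])[0]+130,"row edges",np.where(e[178,240:400])[0]+240)
go([.580,-.0075,.13],4.2,s)
E
```

```text
23.1333 [ 0.5633 -0.3541  0.1637] [[ 0.9993  0.0382  0.0041]
 [ 0.0382 -0.9993 -0.0013]
 [ 0.004   0.0015 -1.    ]]
pred cell top [[283.6, 168.7], [347.9, 168.8], [346.0, 228.6], [285.4, 228.6]]
pred grip top [[303.5, 185.1], [328.1, 185.1], [327.4, 237.3], [304.1, 237.3]]
pred rim in [[265.5, 151.0], [364.9, 151.2], [360.4, 242.3], [269.8, 242.2]]
seen grip (305, 178, 21, 57) ((315.0, 206.0), (56.0, 20.0), 90.0)
col 300 edges [138 139 142 145 166 169 172 173 174 175 227 235 240 243 244 245 248 254
 255 258 259 260] row edges [241 242 244 248 265 268 276 288 293 305 306 324 325 336 337 341 342 354
 360 362 366 371 372 373 374 375 381 382 391 393 397]
delta rot [ 0.0015 -0.004  -0.0351] shift cm [  2.9819 -34.5746   3.3304]
```

The numbers agree with a level, centred holder in the tray: grip rows 178–235 against 185–237 predicted, cell edges 169 and 227 against 168.7 and 228.6. Next is holder 2.

Emit:
{"api": "arm_command", "payload": {"deltas": [[0,0,0,0.1,-1,0,-0.1],[0,0,0,0.3,-3.5,0,-0.1],[0,0,0,0.6,-7,0.5,-0.1],[0,0,0,0.9,-10.5,1,-0.1],[0,0,0,1.2,-14,1.3,-0.1],[0,0,0,1.5,-17.5,1.5,-0.1],[0,0,0,1.8,-21,1.5,-0.1],[0,0,0,2.1,-24.5,1.5,-0.1]]}}

```text
time_s: 23.85
tcp_pos: [0.5728, -0.106, 0.1446]
ee_rot: [[0.999, 0.038, -0.004], [0.038, -0.999, -0.0], [-0.004, -0.0, -1.0]]
wrist_force: [0.0, 0.6, 1.0]
gripper_width: 0.551
gripper_force: 0.0
```

Emit:
{"api": "arm_command", "payload": {"deltas": [[0,0,-0.01,0.3,-3.5,0,-0.1],[0,0,-0.02,0.6,-7,1,-0.1],[0,0,-0.03,0.8,-9.2,1.7,-0.1],[0,0,-0.035,0.9,-10.1,1.8,-0.1],[0,0,-0.035,0.9,-10.1,1.8,-0.1],[0,0,-0.035,0.9,-10.1,1.8,-0.1]]}}

```text
time_s: 24.35
tcp_pos: [0.5788, -0.0068, 0.1276]
ee_rot: [[0.997, 0.074, -0.002], [0.074, -0.997, -0.001], [-0.002, 0.001, -1.0]]
wrist_force: [0.3, 0.6, 0.0]
gripper_width: 0.551
gripper_force: 0.0
```

```bash
cat >> h.py <<'E'
def grips(w):
    g=cv2.cvtColor(w["pixels"],cv2.COLOR_BGR2GRAY);m=(g<60).astype(np.uint8);m[262:]=0
    for k in cv2.findContours(m,0,1)[0]:
        if cv2.contourArea(k)>400: print("dark",cv2.boundingRect(k))
E
python3 - <<'E'
from h import *
s=sense();print(s["time_s"],s["tcp_pos"],s["ee_rot"])
w=capture("wrist");grips(w);cv2.imwrite("pics/w10.png",w["pixels"])
a=np.radians(4.2);R=np.array([[np.cos(a),-np.sin(a)],[np.sin(a),np.cos(a)]])
print("pred grip top",proj(w,[[*(R@np.array(q)+[.580,-.0075]),.067] for q in [(.023,.01),(-.023,-.01)]]))
go([.580,-.0075,.0545],4.2,s)
E
```

```text
24.35 [ 0.5788 -0.0068  0.1276] [[ 0.9973  0.074  -0.0017]
 [ 0.074  -0.9973 -0.0006]
 [-0.0018  0.0005 -1.    ]]
dark (304, 186, 26, 69)
dark (159, 185, 47, 69)
dark (616, 0, 24, 43)
dark (481, 0, 159, 93)
pred grip top [[302.7092 197.1478]
 [330.8412 257.8289]]
delta rot [0.0005 0.0018 0.0008] shift cm [0.1289 0.0729 7.3078]
```

Emit:
{"api": "arm_command", "payload": {"deltas": [[0,0,0,0.1,0,2,-0.1],[0,0,0,0.1,0,4.5,-0.1],[0,0,0,0.1,0,6.5,-0.1],[0,0,0,0.1,0,7.2,-0.1],[0,0,0,0.1,0,7.2,-0.1],[0,0,0,0.1,0,7.2,1],[0,0,0,0.1,0,7.2,1],[0,0,0,0.1,0,7.2,1]]}}

```text
time_s: 25.07
tcp_pos: [0.5813, -0.007, 0.0578]
ee_rot: [[0.997, 0.073, 0.003], [0.073, -0.997, 0.001], [0.003, -0.0, -1.0]]
wrist_force: [0.5, 0.3, -0.4]
gripper_width: 0.4
gripper_force: 0.0
```

Emit:
{"api": "arm_command", "payload": {"deltas": [[0,0,0,0,0,0,1],[0,0,0,0,0,0,1],[0,0,0,0,0,0,1],[0,0,0,0,0,0,1],[0,0,0,0,0,0,1],[0,0,0,0,0,0,1]]}}

```text
time_s: 25.57
tcp_pos: [0.5807, -0.0069, 0.0571]
ee_rot: [[0.997, 0.074, 0.001], [0.074, -0.997, -0.0], [0.001, 0.0, -1.0]]
wrist_force: [-0.4, -0.1, 6.2]
gripper_width: 0.226
gripper_force: 30.0
```

Emit:
{"api": "arm_command", "payload": {"deltas": [[0,0,0,0,0,-0.3,1],[0,0,0,0,0,-0.8,1],[0,0,0,0,0,-2,1],[0,0,0,0,0,-4,1],[0,0,0,0,0,-6.5,1],[0,0,0,0,0,-9,1],[0,0,0,0,0,-10,1],[0,0,0,0,0,-10.3,1]]}}

```text
time_s: 26.23
tcp_pos: [0.5807, -0.0065, 0.1603]
ee_rot: [[0.997, 0.073, 0.002], [0.073, -0.997, 0.001], [0.002, -0.001, -1.0]]
wrist_force: [0.7, -0.4, -6.0]
gripper_width: 0.224
gripper_force: 30.0
```

Emit:
{"api": "arm_command", "payload": {"deltas": [[0,0,0,0,-1,0,1],[0,0,0,0,-3.5,0,1],[0,0,0,0,-7,0,1],[0,0,0,-0.1,-10.5,0,1],[0,0,0,-0.2,-14,0,1],[0,0,0,-0.3,-17.5,0,1],[0,0,0,-0.5,-21,0,1],[0,0,0,-0.6,-24.5,0,1]]}}

```text
time_s: 26.9
tcp_pos: [0.5539, 0.2384, 0.1561]
ee_rot: [[0.997, 0.073, -0.005], [0.073, -0.997, -0.002], [-0.006, 0.002, -1.0]]
wrist_force: [1.3, 0.3, -6.4]
gripper_width: 0.226
gripper_force: 30.0
```

Emit:
{"api": "arm_command", "payload": {"deltas": [[0,0,0,-0.1,-3.5,0,1],[0,0,0,-0.2,-7,0,1],[0,0,-0.01,-0.2,-9.5,0.5,1],[0,0,-0.02,-0.2,-11.3,1,1],[0,0,-0.02,-0.2,-12,1.5,1],[0,0,-0.02,-0.2,-12,2,1],[0,0,-0.02,-0.2,-12,2,1],[0,0,-0.02,-0.2,-12,2,1]]}}

```text
time_s: 27.57
tcp_pos: [0.5451, 0.3546, 0.1378]
ee_rot: [[0.996, 0.092, -0.003], [0.092, -0.996, -0.003], [-0.003, 0.003, -1.0]]
wrist_force: [0.6, -0.7, -5.4]
gripper_width: 0.224
gripper_force: 30.0
```

```bash
python3 - <<'E'
from h import *
s=sense();print(s["time_s"],s["tcp_pos"],s["ee_rot"],s["wrist_force"],s["moment"])
w=capture("wrist");im=w["pixels"];cv2.imwrite("pics/w11.png",im);g=cv2.cvtColor(im,cv2.COLOR_BGR2GRAY)
P=s["tcp_pos"];R=s["ee_rot"];loc=lambda a:(R@np.array(a).T).T+P
print("pred cell back edge",proj(w,loc([(.0295,.0295,.023),(.0295,-.0295,.023),(.0295,.0295,.042)])).round(1).tolist())
for v in range(184,226,3):print(v,g[v,285:350:12],end=" | ")
a=np.radians(5.5);Q=np.array([[np.cos(a),-np.sin(a)],[np.sin(a),np.cos(a)]])
print("\npred long rim far corners",proj(w,[[*(Q@np.array(q)+[.498,.352]),.018] for q in [(.095,.05),(.095,-.05),(.002,.05),(.002,-.05)]]).round(1).tolist())
b=cv2.GaussianBlur(im,(5,5),0).min(2)
for v in (100,140,170,190):print(v,[(u,int(b[v,u])) for u in range(216,420,8)])
E
```

```text
27.5667 [0.5451 0.3546 0.1378] [[ 0.9958  0.0916 -0.0028]
 [ 0.0916 -0.9958 -0.0028]
 [-0.003   0.0026 -1.    ]] [ 0.6477 -0.6503 -5.4495] [-0.0705 -0.067   0.0058]
pred cell back edge [[368.9, 207.1], [263.8, 207.0], [363.9, 197.6]]
184 [179 180 242 242 242 242] | 187 [180 180 242 242 242 243] | 190 [179 180 242 242 243 242] | 193 [180 181 242 243 243 242] | 196 [180 181 243 243 243 244] | 199 [136 138 153 153 154 154] | 202 [131 131 131 131 130 131] | 205 [135 136 136 138 137 138] | 208 [180 181 181 171 170 170] | 211 [179 178 166 168 166 166] | 214 [180 182 170 171 170 170] | 217 [174 173 161 163 163 164] | 220 [178 179  11   9 170 168] | 223 [184 169  10  14 111 169] | 
pred long rim far corners [[253.8, 150.2], [372.7, 149.9], [260.2, 250.4], [367.4, 250.1]]
100 [(216, 189), (224, 176), (232, 217), (240, 198), (248, 208), (256, 175), (264, 197), (272, 219), (280, 170), (288, 173), (296, 164), (304, 207), (312, 211), (320, 181), (328, 195), (336, 180), (344, 181), (352, 198), (360, 205), (368, 192), (376, 142), (384, 140), (392, 181), (400, 169), (408, 191), (416, 178)]
140 [(216
[... 241 characters left out ...]
 184), (384, 167), (392, 191), (400, 154), (408, 200), (416, 195)]
170 [(216, 122), (224, 135), (232, 132), (240, 134), (248, 104), (256, 107), (264, 136), (272, 163), (280, 164), (288, 164), (296, 164), (304, 227), (312, 230), (320, 230), (328, 231), (336, 231), (344, 232), (352, 215), (360, 140), (368, 152), (376, 166), (384, 153), (392, 186), (400, 207), (408, 178), (416, 202)]
190 [(216, 120), (224, 129), (232, 123), (240, 146), (248, 150), (256, 132), (264, 135), (272, 164), (280, 164), (288, 164), (296, 164), (304, 228), (312, 230), (320, 230), (328, 230), (336, 230), (344, 231), (352, 215), (360, 128), (368, 168), (376, 163), (384, 194), (392, 214), (400, 211), (408, 185), (416, 172)]
```

```bash
python3 - <<'E'
from h import *
im=cv2.imread("pics/w11.png");b=cv2.GaussianBlur(im,(5,5),0).min(2)
for u in (290,335):print(u,[(v,int(b[v,u])) for v in range(138,176,2)])
s=sense();go([.5435,.3560,.0575],5.3,s)
E
```

```text
290 [(138, 187), (140, 185), (142, 191), (144, 172), (146, 141), (148, 201), (150, 222), (152, 206), (154, 172), (156, 147), (158, 147), (160, 146), (162, 146), (164, 147), (166, 155), (168, 163), (170, 164), (172, 164), (174, 164)]
335 [(138, 191), (140, 180), (142, 159), (144, 126), (146, 135), (148, 206), (150, 223), (152, 211), (154, 220), (156, 221), (158, 221), (160, 221), (162, 220), (164, 223), (166, 229), (168, 231), (170, 231), (172, 231), (174, 231)]
delta rot [ 0.0014  0.0013 -0.001 ] shift cm [-0.1936 -0.1484  8.1213]
```

Far rim at row 148 against 150 predicted, and the floor spans columns 266–357, centred at 311. The pocket estimate is good, so lowering holder 2.

Emit:
{"api": "arm_command", "payload": {"deltas": [[0,0,0,0,-0.1,0.8,1],[0,0,0,0,-0.1,2.5,1],[0,0,0,0,-0.1,4.5,1],[0,0,0,0,-0.1,6.2,1],[0,0,0,0,-0.1,7.1,1],[0,0,0,0,-0.1,7.5,1],[0,0,0,0,-0.1,7.7,1],[0,0,0,0,-0.1,7.8,1]]}}

```text
time_s: 28.28
tcp_pos: [0.5462, 0.3578, 0.0619]
ee_rot: [[0.996, 0.093, 0.001], [0.093, -0.996, 0.001], [0.002, -0.001, -1.0]]
wrist_force: [0.1, 0.9, -6.5]
gripper_width: 0.23
gripper_force: 30.0
```

Emit:
{"api": "arm_command", "payload": {"deltas": [[0,0,0,0,0,0.06,1],[0,0,0,0,0,0.12,1],[0,0,0,0,0,0.18,1],[0,0,0,0,0,0.24,1],[0,0,0,0,0,0.3,1],[0,0,0,0,0,0.36,1]]}}

```text
time_s: 28.78
tcp_pos: [0.5456, 0.3576, 0.0578]
ee_rot: [[0.996, 0.093, 0.0], [0.093, -0.996, 0.0], [0.0, -0.0, -1.0]]
wrist_force: [0.1, -0.1, -7.8]
gripper_width: 0.229
gripper_force: 30.0
```

Emit:
{"api": "arm_command", "payload": {"deltas": [[0,0,0,0,0,0.06,1],[0,0,0,0,0,0.12,1],[0,0,0,0,0,0.18,1],[0,0,0,0,0,0.24,1],[0,0,0,0,0,0.24,1]]}}

```text
time_s: 29.2
tcp_pos: [0.5454, 0.3575, 0.055]
ee_rot: [[0.996, 0.093, -0.0], [0.093, -0.996, -0.0], [-0.0, 0.0, -1.0]]
wrist_force: [0.2, -0.3, -6.2]
gripper_width: 0.226
gripper_force: 30.0
```

Emit:
{"api": "arm_command", "payload": {"deltas": [[0,0,0,0,0,0.06,1],[0,0,0,0,0,0.12,1],[0,0,0,0,0,0.18,1],[0,0,0,0,0,0.24,1],[0,0,0,0,0,0.3,1],[0,0,0,0,0,0.3,1]]}}

```text
time_s: 29.7
tcp_pos: [0.5459, 0.3579, 0.0531]
ee_rot: [[0.996, 0.093, 0.001], [0.093, -0.996, 0.001], [0.001, -0.001, -1.0]]
wrist_force: [-1.8, -0.6, -0.6]
gripper_width: 0.227
gripper_force: 30.0
```

Emit:
{"api": "arm_command", "payload": {"deltas": [[0,0,0,0,0,0.06,1],[0,0,0,0,0,0.12,1],[0,0,0,0,0,0.18,1],[0,0,0,0,0,0.2,1]]}}

```text
time_s: 30.03
tcp_pos: [0.5458, 0.3578, 0.0503]
ee_rot: [[0.996, 0.093, 0.001], [0.093, -0.996, 0.0], [0.001, -0.0, -1.0]]
wrist_force: [-0.8, 0.0, -0.7]
gripper_width: 0.228
gripper_force: 30.0
```

Emit:
{"api": "arm_command", "payload": {"deltas": [[0,0,0,0,0,0.05,1],[0,0,0,0,0,0.1,1],[0,0,0,0,0,0.15,1],[0,0,0,0,0,0.15,1]]}}

```text
time_s: 30.37
tcp_pos: [0.5458, 0.3577, 0.0491]
ee_rot: [[0.996, 0.093, 0.001], [0.093, -0.996, 0.0], [0.001, -0.0, -1.0]]
wrist_force: [-0.5, -0.5, 1.6]
gripper_width: 0.224
gripper_force: 30.0
```

Emit:
{"api": "arm_command", "payload": {"deltas": [[0,0,0,0,0,0.05,1],[0,0,0,0,0,0.1,1],[0,0,0,0,0,0.1,1]]}}

```text
time_s: 30.62
tcp_pos: [0.5458, 0.3577, 0.0491]
ee_rot: [[0.996, 0.094, 0.001], [0.094, -0.996, 0.0], [0.001, -0.0, -1.0]]
wrist_force: [-1.6, -1.4, 5.7]
gripper_width: 0.23
gripper_force: 30.0
```

Settled. I'll release, rise, check, and go back for holder 1.

Emit:
{"api": "arm_command", "payload": {"deltas": [[0,0,0,0,0,-0.1,1],[0,0,0,0,0,-0.1,-0.1],[0,0,0,0,0,-0.1,-0.1],[0,0,0,0,0,-0.1,-0.1],[0,0,0,0,0,-0.1,-0.1],[0,0,0,0,0,-0.1,-0.1]]}}

```text
time_s: 31.12
tcp_pos: [0.5456, 0.3575, 0.0485]
ee_rot: [[0.996, 0.093, -0.0], [0.093, -0.996, -0.0], [-0.0, 0.0, -1.0]]
wrist_force: [-0.1, 0.3, 0.0]
gripper_width: 0.501
gripper_force: 0.0
```

Emit:
{"api": "arm_command", "payload": {"deltas": [[0,0,0,0,0,-1,-0.1],[0,0,0,0,0,-3,-0.1],[0,0,0,0,0,-6,-0.1],[0,0,0,0,0,-9,-0.1],[0,0,0,0,0,-11,-0.1],[0,0,0,0,0,-11,-0.1],[0,0,0,0,0,-11,-0.1]]}}

```text
time_s: 31.7
tcp_pos: [0.546, 0.3581, 0.1612]
ee_rot: [[0.996, 0.093, 0.003], [0.093, -0.996, 0.003], [0.003, -0.003, -1.0]]
wrist_force: [0.2, -0.8, -0.7]
gripper_width: 0.548
gripper_force: 0.0
```

```bash
python3 - <<'E'
from h import *
s=sense();print(s["time_s"],s["tcp_pos"],s["ee_rot"][:,0])
w=capture("wrist");im=w["pixels"];g=cv2.cvtColor(im,cv2.COLOR_BGR2GRAY);cv2.imwrite("pics/w12.png",im);grips(w)
a=np.radians(5.3);R=np.array([[np.cos(a),-np.sin(a)],[np.sin(a),np.cos(a)]])
def sq(c,hx,hy,z):return [[*(R@np.array(q)+c),z] for q in [(hx,hy),(hx,-hy),(-hx,-hy),(-hx,hy)]]
C=np.array([.5455,.3577])
print("pred cell top",proj(w,sq(C,.0295,.0295,.0255)).round(1).tolist())
print("pred grip top",proj(w,sq(C,.023,.01,.0595)).round(1).tolist())
print("pred pocket rim",proj(w,sq(np.array([.5445,.3565]),.0445,.046,.018)).round(1).tolist())
e=cv2.Canny(g,40,120)
print("col 296 edges",np.where(e[130:262,296])[0]+130,"row 190 edges",np.where(e[190,240:400])[0]+240)
go([.5716,.0932,.13],4.2,s)
E
```

```text
31.7 [0.546  0.3581 0.1612] [0.9957 0.093  0.0032]
dark (306, 178, 22, 58)
dark (591, 176, 49, 60)
dark (117, 0, 70, 23)
pred cell top [[284.6, 169.4], [349.4, 169.6], [347.3, 229.8], [286.3, 229.6]]
pred grip top [[304.7, 185.4], [329.4, 185.5], [328.5, 237.7], [305.2, 237.6]]
pred pocket rim [[268.3, 152.8], [368.3, 153.1], [363.6, 241.9], [272.1, 241.6]]
col 296 edges [131 135 144 147 149 165 166 170 176 178 221 225 228 234 238] row 190 edges [240 241 242 243 244 247 248 253 262 266 269 305 328 354 360 363 366 369
 374 379 380 386 389 393 394 398]
delta rot [-0.003  -0.0031  0.0199] shift cm [ 0.0702 26.6265  3.0385]
```

Emit:
{"api": "arm_command", "payload": {"deltas": [[0,0,0,0,1.5,0,-0.1],[0,0,0,0,5,0,-0.1],[0,0,0.01,0,9,0.5,-0.1],[0,0,0.02,0,13,1,-0.1],[0,0,0.02,0.1,17,1.5,-0.1],[0,0,0.02,0.1,21,2,-0.1],[0,0,0.02,0.1,24.5,2.6,-0.1],[0,0,0.02,0.1,26.6,3.0,-0.1]]}}

```text
time_s: 32.42
tcp_pos: [0.5695, 0.0885, 0.1268]
ee_rot: [[0.998, 0.07, -0.005], [0.07, -0.998, -0.002], [-0.005, 0.002, -1.0]]
wrist_force: [1.3, 0.8, 0.0]
gripper_width: 0.551
gripper_force: 0.0
```

Emit:
{"api": "arm_command", "payload": {"deltas": [[0,0,0,0,0,0,-0.1],[0,0,0,0,0,0,-0.1],[0,0,0,0,0,0,-0.1]]}}

```text
time_s: 32.67
tcp_pos: [0.571, 0.0925, 0.1281]
ee_rot: [[0.997, 0.073, -0.001], [0.073, -0.997, -0.001], [-0.001, 0.0, -1.0]]
wrist_force: [0.1, -0.1, 0.0]
gripper_width: 0.548
gripper_force: 0.0
```

```bash
python3 - <<'E'
from h import *
s=sense();print(s["time_s"],s["tcp_pos"],s["ee_rot"][:,0])
w=capture("wrist");grips(w)
a=np.radians(4.2);R=np.array([[np.cos(a),-np.sin(a)],[np.sin(a),np.cos(a)]])
print("pred grip top",proj(w,[[*(R@np.array(q)+[.572,.0932]),.067] for q in [(.023,.01),(-.023,-.01)]]))
go([.572,.0932,.0545],4.2,s)
E
```

```text
32.6667 [0.571  0.0925 0.1281] [ 0.9973  0.0728 -0.0013]
dark (0, 193, 20, 57)
dark (301, 184, 27, 69)
dark (603, 3, 37, 77)
pred grip top [[300.7393 197.0704]
 [329.0036 257.6018]]
delta rot [ 0.0005  0.0013 -0.0004] shift cm [ 0.1182 -0.0623  7.3578]
```

Emit:
{"api": "arm_command", "payload": {"deltas": [[0,0,0,0.1,-0.1,2,-0.1],[0,0,0,0.1,-0.1,4.5,-0.1],[0,0,0,0.1,-0.1,6.5,-0.1],[0,0,0,0.1,-0.1,7.3,-0.1],[0,0,0,0.1,-0.1,7.3,-0.1],[0,0,0,0.1,-0.1,7.3,1],[0,0,0,0.1,-0.1,7.3,1],[0,0,0,0.1,-0.1,7.3,1]]}}

```text
time_s: 33.38
tcp_pos: [0.5732, 0.0945, 0.0572]
ee_rot: [[0.997, 0.074, 0.003], [0.074, -0.997, 0.001], [0.003, -0.001, -1.0]]
wrist_force: [0.0, 0.2, -0.6]
gripper_width: 0.402
gripper_force: 0.0
```

Emit:
{"api": "arm_command", "payload": {"deltas": [[0,0,0,0,0,0,1],[0,0,0,0,0,0,1],[0,0,0,0,0,0,1],[0,0,0,0,0,0,1],[0,0,0,0,0,0,1],[0,0,0,0,0,0,1]]}}

```text
time_s: 33.88
tcp_pos: [0.5726, 0.094, 0.0565]
ee_rot: [[0.997, 0.073, 0.001], [0.073, -0.997, 0.0], [0.001, -0.0, -1.0]]
wrist_force: [-1.0, -0.5, 5.7]
gripper_width: 0.232
gripper_force: 30.0
```

Emit:
{"api": "arm_command", "payload": {"deltas": [[0,0,0,0,0,-0.3,1],[0,0,0,0,0,-0.8,1],[0,0,0,0,0,-2,1],[0,0,0,0,0,-4,1],[0,0,0,0,0,-6.5,1],[0,0,0,0,0,-9,1],[0,0,0,0,0,-10,1],[0,0,0,0,0,-10.3,1]]}}

```text
time_s: 34.55
tcp_pos: [0.5725, 0.0941, 0.1597]
ee_rot: [[0.997, 0.073, 0.002], [0.073, -0.997, 0.001], [0.002, -0.001, -1.0]]
wrist_force: [-0.2, 0.1, -6.4]
gripper_width: 0.23
gripper_force: 30.0
```

```bash
python3 - <<'E'
from h import *
s=sense();print(s["time_s"],s["tcp_pos"],s["gripper_width"]);go([.4525,.348,.14],5.3,s)
E
```

```text
34.55 [0.5725 0.0941 0.1597] 0.23024990601261425
delta rot [-0.0013 -0.002  -0.0197] shift cm [-10.1203 -26.1908   1.9877]
```

Emit:
{"api": "arm_command", "payload": {"deltas": [[0,0,0,-0.5,-1.2,0,1],[0,0,0,-1.6,-4.2,0,1],[0,0,0,-3,-7.7,0,1],[0,0,-0.01,-4.4,-11.3,0,1],[0,0,-0.02,-5.8,-15,0,1],[0,0,-0.02,-7.2,-18.6,0,1],[0,0,-0.02,-8.6,-22.2,0,1],[0,0,-0.02,-9.7,-25,0,1]]}}

```text
time_s: 35.22
tcp_pos: [0.4542, 0.3378, 0.156]
ee_rot: [[0.996, 0.094, -0.004], [0.094, -0.996, -0.002], [-0.004, 0.002, -1.0]]
wrist_force: [0.6, -0.6, -7.0]
gripper_width: 0.228
gripper_force: 30.0
```

Emit:
{"api": "arm_command", "payload": {"deltas": [[0,0,0,-0.4,-1,1,1],[0,0,0,-0.5,-1.2,2,1],[0,0,0,-0.5,-1.2,2,1],[0,0,0,-0.5,-1.2,2,1]]}}

```text
time_s: 35.55
tcp_pos: [0.4499, 0.3457, 0.1362]
ee_rot: [[0.996, 0.093, -0.004], [0.093, -0.996, -0.005], [-0.005, 0.005, -1.0]]
wrist_force: [-0.1, -0.5, -7.0]
gripper_width: 0.23
gripper_force: 30.0
```

```bash
python3 - <<'E'
from h import *
s=sense();print(s["time_s"],s["tcp_pos"],s["ee_rot"],s["wrist_force"],s["moment"])
w=capture("wrist");im=w["pixels"];cv2.imwrite("pics/w13.png",im);g=cv2.cvtColor(im,cv2.COLOR_BGR2GRAY)
P=s["tcp_pos"];R=s["ee_rot"];loc=lambda a:(R@np.array(a).T).T+P
print("pred cell back edge",proj(w,loc([(.0295,.0295,.023),(.0295,-.0295,.023),(.0295,.0295,.042)])).round(1).tolist())
for v in range(190,226,3):print(v,g[v,285:350:12],end=" | ")
a=np.radians(5.5);Q=np.array([[np.cos(a),-np.sin(a)],[np.sin(a),np.cos(a)]])
print("\npred middle wall, rims",proj(w,[[*(Q@np.array(q)+[.498,.352]),.018] for q in [(.002,.046),(.002,-.046),(-.002,.046),(-.002,-.046)]]).round(1).tolist())
b=cv2.GaussianBlur(im,(3,3),0).min(2)
for u in (285,335):print(u,[(v,int(b[v,u])) for v in range(136,176,2)])
print([(u,int(b[185,u])) for u in range(248,390,6)])
grips(w)
go([.4525,.348,.062],5.3,s)
E
```

```text
35.55 [0.4499 0.3457 0.1362] [[ 0.9957  0.0925 -0.0041]
 [ 0.0925 -0.9957 -0.005 ]
 [-0.0045  0.0046 -1.    ]] [-0.0838 -0.5186 -7.0002] [-0.0264 -0.0835 -0.0291]
pred cell back edge [[368.9, 207.1], [263.8, 206.9], [363.8, 197.5]]
190 [183 182 244 243 244 244] | 193 [184 183 244 244 244 244] | 196 [177 178 244 245 244 244] | 199 [134 136 131 130 130 130] | 202 [132 132 133 131 133 132] | 205 [178 179 175 174 174 173] | 208 [181 182 170 170 173 170] | 211 [184 186 173 173 171 173] | 214 [175 175 167 169 167 165] | 217 [182 181  63  61 173 169] | 220 [185 185  20  19 152 172] | 223 [179 163  15  17  78 169] | 
pred middle wall, rims [[258.1, 147.0], [368.6, 146.8], [258.4, 151.8], [368.3, 151.6]]
285 [(136, 213), (138, 218), (140, 224), (142, 178), (144, 211), (146, 234), (148, 229), (150, 223), (152, 222), (154, 174), (156, 148), (158, 149), (160, 157), (162, 165), (164, 167), (166, 167), (168, 167), (170, 167), (172, 167), (174, 167)]
335 [(136, 217), (138, 217), (140, 216), (142, 162), (144, 199), (146, 226), (148, 224), (150, 224), (152, 223), (154, 223), (156, 223), (158, 223), (160, 223), (162, 222), (164, 223), (166, 223), (168, 223), (170, 223), (172, 223), (174, 223)]
[(248, 139), (254, 159), (260, 137), (266, 140), (272, 167), (278, 167), (284, 167), (290, 167), (296, 167), (302, 205), (308, 232), (314, 233), (320, 233), (326, 233), (332, 233), (338, 233), (344, 233), (350, 234), (356, 167), (362, 179), (368, 178), (374, 203), (380, 204), (386, 204)]
dark (277, 217, 78, 45)
dark (296, 50, 29, 71)
delta rot [0.0046 0.0045 0.0002] shift cm [ 0.3183 -0.2364  7.4159]
```

The middle wall is at rows 144–152 against 147–152 predicted, and the holder is level in the jaws. Lowering into the near pocket.

Emit:
{"api": "arm_command", "payload": {"deltas": [[0,0,0,0.1,0,0.8,1],[0,0,0,0.2,-0.1,2.5,1],[0,0,0,0.2,-0.1,4.5,1],[0,0,0,0.2,-0.1,6.2,1],[0,0,0,0.2,-0.1,7.1,1],[0,0,0,0.2,-0.1,7.5,1],[0,0,0,0.2,-0.1,7.7,1],[0,0,0,0.2,-0.1,7.8,1]]}}

```text
time_s: 36.27
tcp_pos: [0.4537, 0.3491, 0.0613]
ee_rot: [[0.996, 0.093, 0.001], [0.093, -0.996, 0.001], [0.001, -0.001, -1.0]]
wrist_force: [0.4, -0.8, -6.2]
gripper_width: 0.228
gripper_force: 30.0
```

Emit:
{"api": "arm_command", "payload": {"deltas": [[0,0,0,0,0,0.08,1],[0,0,0,0,0,0.16,1],[0,0,0,0,0,0.24,1],[0,0,0,0,0,0.32,1],[0,0,0,0,0,0.4,1],[0,0,0,0,0,0.46,1],[0,0,0,0,0,0.52,1],[0,0,0,0,0,0.56,1]]}}

```text
time_s: 36.93
tcp_pos: [0.4529, 0.3488, 0.055]
ee_rot: [[0.996, 0.093, -0.0], [0.093, -0.996, -0.0], [-0.0, 0.0, -1.0]]
wrist_force: [0.1, -0.1, -6.8]
gripper_width: 0.223
gripper_force: 30.0
```

Emit:
{"api": "arm_command", "payload": {"deltas": [[0,0,0,0,0,0.06,1],[0,0,0,0,0,0.12,1],[0,0,0,0,0,0.18,1],[0,0,0,0,0,0.24,1],[0,0,0,0,0,0.3,1],[0,0,0,0,0,0.3,1]]}}

```text
time_s: 37.43
tcp_pos: [0.4532, 0.3492, 0.0529]
ee_rot: [[0.996, 0.093, 0.001], [0.093, -0.996, 0.001], [0.001, -0.001, -1.0]]
wrist_force: [-0.3, 0.5, -1.9]
gripper_width: 0.225
gripper_force: 30.0
```

Emit:
{"api": "arm_command", "payload": {"deltas": [[0,0,0,0,0,0.06,1],[0,0,0,0,0,0.12,1],[0,0,0,0,0,0.18,1],[0,0,0,0,0,0.24,1],[0,0,0,0,0,0.3,1],[0,0,0,0,0,0.3,1]]}}

```text
time_s: 37.93
tcp_pos: [0.4532, 0.3489, 0.0491]
ee_rot: [[0.996, 0.093, 0.0], [0.093, -0.996, 0.0], [0.0, -0.0, -1.0]]
wrist_force: [0.9, -0.9, -2.1]
gripper_width: 0.228
gripper_force: 30.0
```

Emit:
{"api": "arm_command", "payload": {"deltas": [[0,0,0,0,0,0.05,1],[0,0,0,0,0,0.1,1],[0,0,0,0,0,0.1,1]]}}

```text
time_s: 38.18
tcp_pos: [0.4532, 0.3489, 0.0485]
ee_rot: [[0.996, 0.093, 0.0], [0.093, -0.996, 0.0], [0.001, -0.0, -1.0]]
wrist_force: [-0.7, -1.3, 2.4]
gripper_width: 0.223
gripper_force: 30.0
```

Emit:
{"api": "arm_command", "payload": {"deltas": [[0,0,0,0,0,0,1],[0,0,0,0,0,0,-0.1],[0,0,0,0,0,0,-0.1],[0,0,0,0,0,0,-0.1],[0,0,0,0,0,0,-0.1],[0,0,0,0,0,0,-0.1]]}}

```text
time_s: 38.68
tcp_pos: [0.453, 0.3488, 0.048]
ee_rot: [[0.996, 0.093, -0.0], [0.093, -0.996, -0.0], [-0.0, 0.0, -1.0]]
wrist_force: [-0.3, 0.7, 0.4]
gripper_width: 0.505
gripper_force: 0.0
```

Emit:
{"api": "arm_command", "payload": {"deltas": [[0,0,0,0,0,-1,-0.1],[0,0,0,0,0,-3,-0.1],[0,0,0,0,0,-6,-0.1],[0,0,0,0,0,-9,-0.1],[0,0,0,0,0,-11,-0.1],[0,0,0,0,0,-11,-0.1],[0,0,0,0,0,-11,-0.1]]}}

```text
time_s: 39.27
tcp_pos: [0.4534, 0.3494, 0.1603]
ee_rot: [[0.996, 0.093, 0.002], [0.093, -0.996, 0.003], [0.003, -0.003, -1.0]]
wrist_force: [-0.2, 0.5, -0.7]
gripper_width: 0.552
gripper_force: 0.0
```

```bash
python3 - <<'E'
from h import *
s=sense();print(s["time_s"],s["tcp_pos"])
w=capture("wrist");im=w["pixels"];g=cv2.cvtColor(im,cv2.COLOR_BGR2GRAY);cv2.imwrite("pics/w14.png",im);grips(w)
a=np.radians(5.3);R=np.array([[np.cos(a),-np.sin(a)],[np.sin(a),np.cos(a)]])
def sq(c,hx,hy,z):return proj(w,[[*(R@np.array(q)+c),z] for q in [(hx,hy),(hx,-hy),(-hx,-hy),(-hx,hy)]]).round(1).tolist()
C=np.array([.453,.349]);print("pred cell",sq(C,.0295,.0295,.0255));print("grip",sq(C,.023,.01,.0595));print("grip2",sq(np.array([.5455,.3577]),.023,.01,.0595))
e=cv2.Canny(g,40,120)
print("col 296 edges",np.where(e[130:262,296])[0]+130,"row 190",np.where(e[190,240:400])[0]+240)
t=capture("top");cv2.imwrite("pics/t14.png",t["pixels"])
d=cv2.absdiff(cv2.GaussianBlur(cv2.imread("pics/top0.png"),(3,3),0),cv2.GaussianBlur(t["pixels"],(3,3),0)).max(2)
for k in cv2.findContours((d>40).astype(np.uint8),0,1)[0]:
    if cv2.contourArea(k)>15:print("diff",cv2.boundingRect(k))
G=cv2.cvtColor(t["pixels"],cv2.COLOR_BGR2GRAY);roi=np.zeros_like(G,bool);roi[165:215,430:475]=1
for r in rects(t,(G<60)&roi,.0595,20,400):print("grip3",*r)
E
```

```text
39.2667 [0.4534 0.3494 0.1603]
dark (306, 177, 22, 58)
dark (305, 64, 25, 62)
pred cell [[284.5, 169.3], [349.5, 169.5], [347.4, 229.9], [286.2, 229.7]]
grip [[304.6, 185.4], [329.4, 185.5], [328.5, 237.9], [305.1, 237.8]]
grip2 [[303.4, 59.7], [331.2, 59.7], [330.2, 125.7], [303.9, 125.7]]
col 296 edges [131 144 146 164 168 174 175 220 221 222 223 227 235 240 243 246 249 252
 257 258 259 260] row 190 [244 245 246 247 250 253 255 256 257 258 259 262 266 268 305 328 354 360
 362 367 369 373 375 384 388 392 395 399]
diff (263, 374, 16, 14)
diff (61, 292, 95, 108)
diff (74, 282, 6, 9)
diff (0, 274, 65, 103)
diff (27, 258, 32, 18)
diff (38, 242, 55, 39)
diff (51, 220, 42, 41)
diff (347, 193, 5, 20)
diff (357, 188, 12, 20)
diff (309, 188, 4, 17)
diff (278, 187, 11, 20)
diff (318, 184, 11, 20)
diff (437, 175, 26, 24)
diff (70, 174, 132, 68)
grip3 [455.1333 185.1556] [ 0.5597 -0.3489] [24.8209 41.9633] 2.7724228
```

All three holders sit where predicted, and no bystander shows a difference in the top view. Handing in.

```bash
python3 -c "
from station import *
print(finish_job())"
```

```text
the job is handed in; nothing more can be done
None
```

I handed in the job: the rough blank (right-hand holder) is in the square tray, regripped and reset after it slipped in the jaws and first landed tilted on the tray's front wall; the two polished blanks are one per pocket in the long tray, all measured flat by projection, and nothing else on the bench moved.

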